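# Sugar the cup, then hold the tea strainer over it

### The job

Get my cup ready for tea: carry the little steel scoop to it, tip the scoop so that all three lumps of cane sugar slide into the cup, and lay the scoop back down flat on the marble. Then take the tea strainer from its drip dish, carry it over the things in between and hold it level and centred over the cup, the underside of its basket about a finger's width above the rim and touching nothing, so that I can pour; finish while still holding it there. The cup stays upright on its coaster, and everything else stays where it stands.

Things in the scene. Friction and masses are not known exactly. Their poses are not given: they have to be found in the camera images.
- cup: straight-sided white ceramic cup, 92 mm outside diameter, 80 mm tall, 4 mm wall, inner floor 5 mm above its underside, standing on the coaster; a thin loop handle stands out 37 mm from the wall along the cup's own +y. Loose, about 320 g. Origin: centre of its underside; z up the cup's axis.
- cup_rim (a point): centre of the cup's mouth, in the plane of its rim (80 mm above the cup's origin); the opening is 84 mm across.
- coaster: round wooden coaster under the cup, 104 mm across, 8 mm thick, does not move. Origin: centre of its underside, on the marble.
- scoop: flat-bottomed steel sugar scoop lying on the marble, 130 g. Pan 104 mm long (x) by 58 mm wide (y), floor 3 mm thick, side walls 24 mm high (13 mm over the front 32 mm), back wall 36 mm high, front edge open. Origin: centre of the pan's underside; x points to the open front, z up. The pan is polished: lumps slide in it once it is tipped more than about 15 to 25 degrees.
- scoop_lip (a point): middle of the scoop's open front edge, at its underside (52 mm ahead of the scoop's origin along x).
- scoop_grip (a point): point on the centre line of the scoop's handle, 95 mm behind the scoop's origin (-x) and 34 mm above the underside. The handle is a straight rounded bar along x, 16 mm wide (y), 12 mm tall, from 52 to 157 mm behind the origin.
- lump1: rough brown lump of cane sugar about 24 x 21 x 18 mm, 12 g, rearmost in the scoop (nearest the handle). Origin: centre of its underside as it lies at the start.
- lump2: rough brown lump of cane sugar about 22 x 22 x 19 mm, 12 g, the middle one in the scoop. Origin: centre of its underside as it lies at the start.
- lump3: rough brown lump of cane sugar about 24 x 19 x 20 mm, 12 g, nearest the open front of the scoop. Origin: centre of its underside as it lies at the start.
- strainer: hand-held tea strainer standing in the drip dish, 70 to 110 g, mostly the basket: steel mesh, 50 mm across at its flat bottom, 72 mm at the rim, 34 mm deep, with a wooden handle along its own -x and opposite it a small tab reaching 49 mm from the centre. Origin: centre of the basket's flat underside; z up.
- strainer_grip (a point): point on the centre line of the strainer's wooden handle, 92 mm from the strainer's origin along its -x and 36 mm above the underside. The wood is a straight rounded bar along x, 15 mm wide (y), 12 mm tall, from 55 to 155 mm from the origin; a thin steel neck joins it to the rim.
- dish: small round white ceramic drip dish in which the strainer stands, 88 mm across at the rim, 16 mm tall, inner floor 5 mm above the marble. Loose. Origin: centre of its underside.
- jar: clear glass jar, empty, with a cork lid, 84 mm across, 134 mm tall. Stays where it is. Origin: centre of its underside.
- lunchbox: orange lunchbox, 160 mm long (x) by 92 mm wide (y), 71 mm tall with its closed flap. Stays where it is. Origin: centre of its underside.
- flap (a joint): angle of the lunchbox's hinged flap (its top), 0 shut, grows as it opens. Stays shut.
- dispenser: lilac plastic push dispenser for toothpicks, 54 mm across, 86 mm tall. Stays where it is. Origin: centre of its underside.
- spoon: steel spoon lying on the marble, 140 mm long. Stays where it is. Origin: middle of its underside, lying along x.
- teapot: white ceramic teapot, body 134 mm across, 134 mm tall with the lid's knob, spout along its +x to 118 mm and handle along its -x to 106 mm from the centre. Stays where it is. Origin: centre of its underside.
- butterdish: covered butter dish, 165 mm (x) by 105 mm (y), 71 mm tall. Stays where it is. Origin: centre of its underside.

How it is judged:
On the way, in this order (a step that is already met when the one before it is completed fails the run):
1. the scoop is tipped over the cup (angle between scoop's own z axis and vertical above 0.25 rad and height (world z) of scoop above 0.08 m and horizontal distance between scoop and cup below 0.13 m).
2. all three lumps are in the cup (horizontal distance between each of lump1, lump2, lump3 and cup below 0.045 m and z of lump1 in the frame of cup between 0 and 0.06 m and z of lump2 in the frame of cup between 0 and 0.06 m and z of lump3 in the frame of cup between 0 and 0.06 m), for 0.2 s.
3. the scoop lies flat on the marble again, let go (height (world z) of scoop below 0.008 m and angle between scoop's own z axis and vertical below 0.1 rad and linear speed of scoop below 0.03 m/s and contact force between the fingers and scoop below 0.1 N), for 0.2 s.
At the end, for the whole second after the job is handed in: The gripper holds the strainer still and level (7 degrees), centred on the cup within 12 mm, its underside 3 to 28 mm above the rim, touching nothing else. All three lumps are in the cup, which stands upright within 20 mm of its coaster's middle; the scoop lies flat on the marble (all of step 2 and horizontal distance between strainer and cup_rim below 0.012 m and z of strainer in the frame of cup_rim between 0.003 and 0.028 m and angle between strainer's own z axis and vertical below 0.12 rad and linear speed of strainer below 0.02 m/s and contact force between the fingers and strainer above 0.5 N and contact force between strainer and cup below 0.05 N and contact force between strainer and scoop below 0.05 N and contact force between strainer and lump1 below 0.05 N and contact force between strainer and lump2 below 0.05 N and contact force between strainer and lump3 below 0.05 N and contact force between strainer and dish below 0.05 N and contact force between strainer and jar below 0.05 N and contact force between strainer and lunchbox below 0.05 N and contact force between strainer and dispenser below 0.05 N and contact force between strainer and spoon below 0.05 N and contact force between strainer and teapot below 0.05 N and contact force between strainer and butterdish below 0.05 N and height (world z) of scoop below 0.008 m and angle between each of scoop, cup's own z axis and vertical below 0.1 rad and linear speed of scoop below 0.03 m/s and horizontal distance between cup and coaster below 0.02 m and z of cup in the frame of coaster below 0.012 m); the arm keeps its last pose, push and grip.
It fails at once if the jar, lunchbox, toothpick dispenser, spoon, teapot, butter dish or drip dish is pushed more than 25 mm from its place (distance of any of jar, lunchbox, dispenser, spoon, teapot, butterdish, dish from where it was at the start of the episode above 0.025 m).
It fails at once if the lunchbox's flap is opened (value of joint flap above 0.2 rad).
It fails at once if the cup is tipped over or pushed off its coaster (angle between cup's own z axis and vertical above 0.5 rad or horizontal distance between cup and coaster above 0.045 m).
It also fails if it takes over 72 s, if anything falls off the work surface, if the arm or the gripper's body presses on something with over 40 N, if the wrist force passes 120 N, or if a joint passes its speed limit or range.

### The arm

A 6-joint arm with a two-finger parallel gripper is mounted at the origin on the work surface. World frame = base frame: x ahead of the robot, y to its left, z up, the work surface at z = 0. Lengths are in m, angles in rad, forces in N, time in s.
With the tool pointing down it reaches from about 0.275 to 0.775 m from the base axis. Payload 14.6 kg.
Tool frame: the origin (TCP) lies at the very end of the fingers, on their centre line; the grasp point (between the pads) lies 19 mm behind it; z points along the fingers, y is the direction in which the jaws open and shut (so a half turn about z gives the same grasp; the last joint's range is limited). The gripper opens to 85 mm and grips with 20 to 120 N. Pads are 22 mm wide; open, the fingers measure 114 mm over their backs; the gripper's body (76 mm by 85 mm) begins 54 mm behind the grasp point. The pads swing forward as they close: fully open they stand 13 mm farther back than shut.
Start: joints at [-1.335, 0.263, -0.048, 1.259, 0, 1.415], TCP at [0.2, -0.485, 0.231] pointing down, gripper open.
Joint ranges: [-2.65, 2.65], [-0.89, 1.7], [-1.18, 1.37], [-2.13, 2.11], [-1.35, 1.29], [-3.14, 3.14]. Speed limits (rad/s): [1.89, 1.89, 2.57, 2.79, 3.14, 3.14].

### API

Orientations are given as a unit quaternion [w, x, y, z].
In Python, from plant import ctrl gives the robot as it stands. The module is installed in compiled form; this text tells all that it offers.
- The arm moves only by the shell command python3 -m crank 'ROWS' [FORCE]. ROWS is JSON, a list of rows, each an object with "linear": the shift along the tool's x, y, z in m, a list of three; "turn": the turn, a rotation vector about the tool's x, y, z in rad, a list of three; "grip": the finger opening in m, from 0 to 0.0854. In form: [{"linear": [x, y, z], "turn": [ax, ay, az], "grip": grip}, ...]. A call has 1 to 20 rows; each row shifts and turns the commanded pose from where the row before left it, along the tool's axes as they then stand; what a row does not reach is not made up. A row lasts 1/10 s, in which the tool goes at most 50 mm and 8.59 degrees, less where a joint would pass 70% of its speed; a pose out of reach is approached as far as the arm can. A call with a gripper value outside its range is refused whole. The fingers move at their own pace and stop on an object; FORCE is the grip in N (left out, the last holds). Time passes only in rows, so rows that do not move let the fingers close. It gives the time, the measured TCP pose, the force and the opening at its end, in the units of the state.
- ctrl.state(): the state, without advancing time (a new reading comes with each control period).
- ctrl.snapshot(name): name is "side" or "top" or "wrist"; returns (picture, depth): 420x560x3 uint8, red, green, blue; 420x560 float32, m along the optical axis (not along the pixel's ray), 0 where there is no reading.
- ctrl.camera_model(name): a dict with "fx", "fy", "cx", "cy" (pixels), "R" (3x3) and "t" (3): a world point X has camera coordinates R X + t; the wrist camera has in their place "tool_from_camera" (4x4, takes a point from camera to tool coordinates, whose origin is the TCP and whose axes are the flange's). Camera axes: x right, y down, z forward; pixel columns grow to the right and rows downward; lengths in m; the calibration is good to about 2 mm. A picture is of the moment at which its call begins: read the wrist's pose just before it. camera_model takes no time and is no camera call.
- ctrl.finish_job(): hands the job in, once; it reports no verdict.
The state is a dict: "time": time; "joint_pos": joint angles; "joint_vel": joint speeds; "tau": joint torques, N m; "eef_pos": TCP position; "tool_rot": TCP orientation; "force": force on the tool from outside, world axes, zero at the start; "torque": the same for the moment, N m; "opening": finger opening in m.
Only numpy, scipy, OpenCV 4.12 (cv2) and the standard library are available. Lean on these libraries where they do the work, as an engineer would, in place of code of your own. Each camera call takes 0.05 s, during which the arm holds its last target.

## Working session

There is one attempt and no reset: what is moved stays moved. The work goes in short steps, Python scripts to look and compute and a shell command to move; the robot and the scene stay as the last step left them, time stands still between calls to the robot, and variables do not carry over. Pictures are saved under pics/ and viewed, and the job is handed in when it is done.

```bash
mkdir -p pics; cat > h.py <<'E'
import numpy as np,cv2
from plant import ctrl
from scipy.spatial.transform import Rotation as Ro
def snap(n,f):
    p,d=ctrl.snapshot(n); cv2.imwrite('pics/%s.png'%f,p[:,:,::-1]); np.savez('pics/%s.npz'%f,p=p,d=d); return p,d
def pts(n,d,st=None):
    m=ctrl.camera_model(n); v,u=np.mgrid[:420,:560]
    c=np.stack([(u-m['cx'])/m['fx']*d,(v-m['cy'])/m['fy']*d,d],-1)
    if n!='wrist': return (c-np.array(m['t']))@np.array(m['R'])
    T=np.array(m['tool_from_camera']); c=c@T[:3,:3].T+T[:3,3]
    q=st['tool_rot']; R=Ro.from_quat([q[1],q[2],q[3],q[0]]).as_matrix()
    return c@R.T+np.array(st['eef_pos'])
E
python3 - <<'E'
from h import *
s=ctrl.state();print(s)
for n in('side','top','wrist'):
    p,d=snap(n,n+'0');m=ctrl.camera_model(n);print(n,m)
E
```

```text
{'time': 0.0, 'joint_pos': array([-1.33530405e+00,  2.63529854e-01, -4.89104699e-02,  1.25939112e+00,
       -6.46922723e-07,  1.41552597e+00]), 'joint_vel': array([ 8.16380787e-04,  1.36165777e-03, -4.39543303e-04, -8.03084257e-04,
       -3.60303766e-05,  1.78078640e-04]), 'tau': array([ 8.24452018e-04, -6.37620378e+01,  3.84577632e+01,  1.33415303e-02,
       -1.99292326e-04, -2.29232944e-05]), 'eef_pos': array([ 0.19991762, -0.48516701,  0.23083121]), 'tool_rot': array([-5.17128848e-04,  9.80973580e-01,  1.94140585e-01, -2.10773889e-05]), 'force': array([-0.30726725, -0.14700152,  0.10107583]), 'torque': array([ 0.01396421, -0.01451493,  0.05365552]), 'opening': 0.08567858642154619}
side {'fx': 491.8531104077388, 'fy': 491.8531104077388, 'cx': 273.3381605281937, 'cy': 214.4425429922138, 'R': array([[ 0.97512816, -0.22161612, -0.00337285],
       [-0.15370053, -0.66517351, -0.73069853],
       [ 0.15969104,  0.71304312, -0.68269193]]), 't': array([-0.53581315,  0.15744444,  1.00546597])}
top {'fx': 431.9614494129288, 'fy': 431.9614494129288, 'cx': 281.5901301147435, 'cy': 219.31583733777006, 'R': array([[ 0.04435152, -0.99900605, -0.00445533],
       [-0.97512842, -0.04232118, -0.21756259],
       [ 0.21715779,  0.01399375, -0.9760362 ]]), 't': array([-0.02688903,  0.55422912,  0.86891952])}
wrist {'fx': 327.44251092313544, 'fy': 327.44251092313544, 'cx': 279.9405250161362, 'cy': 210.44544397744426, 'tool_from_camera': array([[-7.63246978e-05, -9.45089551e-01, -3.26811466e-01,
         8.42612372e-02],
       [ 9.99999220e-01,  3.35312313e-04, -1.20321605e-03,
         4.55803013e-04],
       [ 1.24673083e-03, -3.26811303e-01,  9.45088788e-01,
        -1.42332696e-01],
       [ 0.00000000e+00,  0.00000000e+00,  0.00000000e+00,
         1.00000000e+00]])}
```

View pics/top0.png

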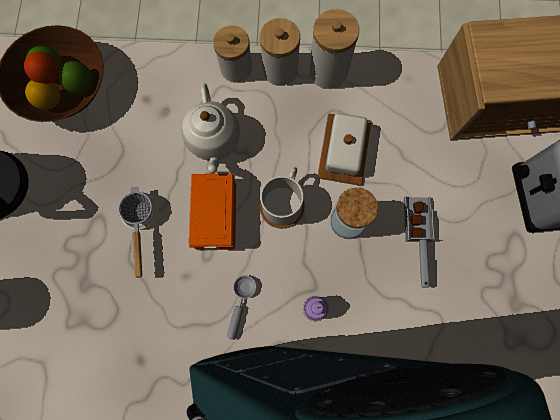

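View pics/side0.png

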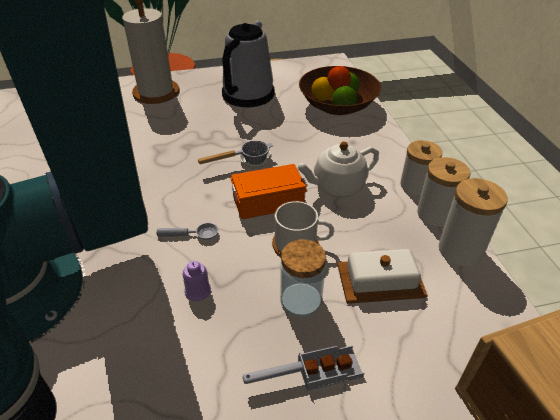

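View pics/wrist0.png

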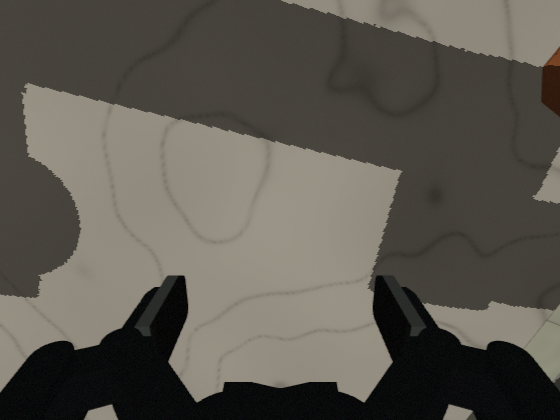

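The top view shows the scoop at about (421,220) with its handle toward the robot at (428,287). The jar is at (355,213), the cup at (282,200), the lunchbox at (212,210) and the strainer at (136,208) with its handle down to (138,275). Next I'll measure these.

```bash
python3 - <<'E'
from h import *
z=np.load('pics/top0.npz');p=z['p'];d=z['d'];P=pts('top',d)
hsv=cv2.cvtColor(p,cv2.COLOR_RGB2HSV)
def q(name,u0,u1,v0,v1,zmin,zmax=1,mask=None):
    S=np.zeros((420,560),bool);S[v0:v1,u0:u1]=1
    S&=(P[...,2]>zmin)&(P[...,2]<zmax)&(d>0)
    if mask is not None:S&=mask
    X=P[S]
    if len(X)<5: print(name,len(X));return
    print(name,len(X),'min',X.min(0).round(4),'max',X.max(0).round(4),'med',np.median(X,0).round(4),'rect',[np.round(k,4) for k in cv2.minAreaRect(X[:,:2].astype(np.float32)*1000)])
q('cup rim+handle',250,312,160,232,.08,.1)
q('cup inner',262,302,180,225,.0,.05)
q('handle scoop',416,440,243,292,.02,.06)
q('scoop all',400,445,190,292,.008,.08)
q('pan',400,445,190,243,.01,.06)
br=(hsv[...,1]>110)&(hsv[...,0]<20)
q('lumps',400,445,190,243,.005,.06,br)
q('strainer basket',115,156,186,231,.02,.1)
q('strainer handle',128,148,233,280,.02,.1)
q('dish',110,160,180,235,.008,.03)
q('lunch',185,240,168,254,.05,.12)
q('jar',330,385,180,240,.11,.2)
q('disp',300,332,290,325,.05,.2)
q('spoon',225,262,270,342,.003,.06)
q('teapot',180,242,80,175,.02,.2)
q('butter',315,385,105,190,.02,.2)
q('marble',440,500,200,240,-.05,.05)
# lumps
S=br.copy();S[:190]=0;S[243:]=0;S[:,:400]=0;S[:,445:]=0
n,l,st,c=cv2.connectedComponentsWithStats(S.astype(np.uint8))
for i in range(1,n):
    if st[i,4]>20: X=P[l==i];print('lump',st[i],np.median(X,0).round(4),X[:,2].max().round(4))
# handle axis: median by rows
for nm,(u0,u1,v0,v1) in dict(scoop=(416,440,245,290),str=(128,148,233,280)).items():
    for v in range(v0,v1,5):
        m=(P[v,u0:u1,2]>.02);X=P[v,u0:u1][m]
        if m.sum():print(nm,v,m.sum(),X.mean(0).round(4),X[:,2].max().round(4))
E
```

```text
cup rim+handle 296 min [ 0.5529 -0.0442  0.0801] max [0.6513 0.0455 0.0911] med [ 6.021e-01 -6.000e-04  8.700e-02] rect [array([ 5.985443e+02, -3.448000e-01]), array([90.8449, 91.3432]), np.float64(30.4222)]
cup inner 1253 min [ 5.528e-01 -4.650e-02  1.000e-04] max [0.6644 0.0477 0.05  ] med [6.052e-01 4.000e-04 1.300e-02] rect [array([6.076094e+02, 2.374000e-01]), array([109.8501,  91.2501]), np.float64(2.5161)]
handle scoop 358 min [ 0.4256 -0.3226  0.0293] max [ 0.5209 -0.3043  0.0436] med [ 0.4724 -0.3119  0.0386] rect [array([ 473.265 , -313.7303]), array([95.1979, 17.2588]), np.float64(1.2193)]
scoop all 1033 min [ 0.4256 -0.3408  0.0081] max [ 0.6331 -0.2806  0.0436] med [ 0.5422 -0.3097  0.0234] rect [array([ 529.3284, -311.8011]), array([207.3958,  59.2037]), np.float64(1.0151)]
pan 637 min [ 0.5219 -0.3408  0.01  ] max [ 0.6331 -0.2812  0.0433] med [ 0.5694 -0.3068  0.0209] rect [array([ 577.3511, -311.0096]), array([110.9524,  59.2852]), np.float64(0.625)]
lumps 300 min [ 0.5385 -0.3204  0.0075] max [ 0.6175 -0.2941  0.026 ] med [ 0.5775 -0.3056  0.0209] rect [array([ 577.
[... 2130 characters left out ...]
1 -0.2747  0.1543] 0.9686
scoop 255 8 [ 0.4942 -0.3123  0.0387] 0.0405
scoop 260 8 [ 0.4832 -0.3118  0.0393] 0.0432
scoop 265 8 [ 0.4724 -0.3116  0.039 ] 0.0435
scoop 270 9 [ 0.4618 -0.3127  0.0382] 0.0421
scoop 275 9 [ 0.4402 -0.2804  0.1415] 0.9686
scoop 280 8 [ 0.4405 -0.3131  0.0383] 0.0401
scoop 285 8 [ 0.4298 -0.3125  0.0392] 0.0412
str 233 7 [0.514  0.3129 0.0457] 0.0488
str 238 7 [0.5031 0.3117 0.0456] 0.0487
str 243 8 [0.4922 0.3093 0.0456] 0.0479
str 248 8 [0.4813 0.3081 0.0453] 0.0467
str 253 7 [0.4705 0.3056 0.0458] 0.0492
str 258 7 [0.4597 0.3044 0.0454] 0.0478
str 263 8 [0.4491 0.3023 0.0447] 0.0485
str 268 8 [0.4383 0.3007 0.0459] 0.0506
str 273 7 [0.4277 0.2979 0.0473] 0.0497
```

```bash
python3 - <<'E'
from h import *
z=np.load('pics/top0.npz');p=z['p']
a=cv2.resize(p[180:300,390:460],None,fx=5,fy=5,interpolation=cv2.INTER_CUBIC)
b=cv2.resize(p[180:300,100:170],None,fx=5,fy=5,interpolation=cv2.INTER_CUBIC)
cv2.imwrite('pics/z0.png',np.hstack([a,b])[:,:,::-1])
E
```

```text
(no output)
```

View pics/z0.png

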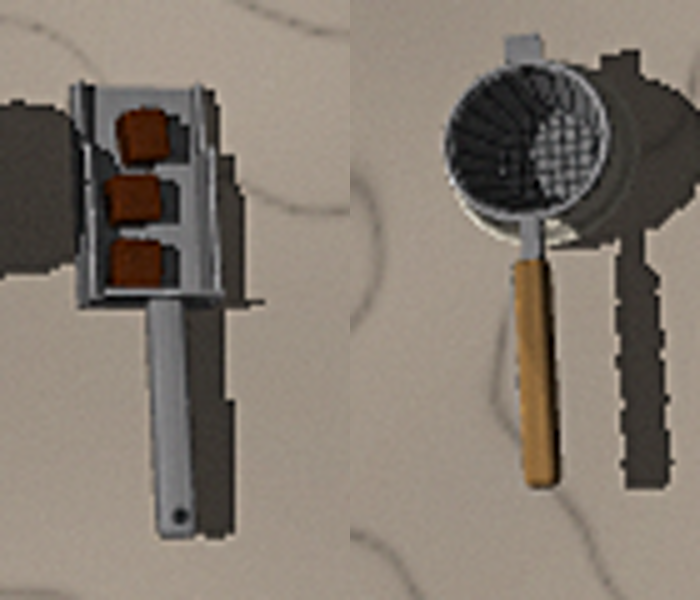

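```bash
cat >> h.py <<'E'
def goto(tgt,yaw,pitch=0):
    """remaining shift in current tool axes and rotvec, tool down with x yaw, then pitched about world-horizontal y(of yaw) """
    s=ctrl.state();q=s['tool_rot'];R=Ro.from_quat([q[1],q[2],q[3],q[0]])
    D=Ro.from_euler('z',yaw)*Ro.from_euler('y',pitch)*Ro.from_euler('x',np.pi)
    print('t',round(s['time'],2),'pos',s['eef_pos'].round(4),'open',round(s['opening'],4),'F',s['force'].round(2),'j',s['joint_pos'].round(3))
    print('lin',R.inv().apply(np.array(tgt)-s['eef_pos']).round(4),'turn',(R.inv()*D).as_rotvec().round(4), 'yawx',R.as_matrix()[:,0].round(3),'z',R.as_matrix()[:,2].round(3))
E
python3 - <<'E'
from h import *
z=np.load('pics/top0.npz');p=z['p'];d=z['d'];P=pts('top',d)
S=np.zeros((420,560),bool);S[165:232,250:312]=1
X=P[S&(P[...,2]>.083)&(P[...,2]<.095)]
A=np.c_[2*X[:,:2],np.ones(len(X))];s=np.linalg.lstsq(A,(X[:,:2]**2).sum(1),rcond=None)[0]
print('cup',s[:2],np.sqrt(s[2]+s[0]**2+s[1]**2),np.median(X[:,2]))
# side view check
d2=np.load('pics/side0.npz')['d'];Q=pts('side',d2)
S=np.zeros((420,560),bool);S[195:255,265:335]=1
X=Q[S&(Q[...,2]>.083)&(Q[...,2]<.095)]
A=np.c_[2*X[:,:2],np.ones(len(X))];s=np.linalg.lstsq(A,(X[:,:2]**2).sum(1),rcond=None)[0]
print('cup side',s[:2],np.sqrt(s[2]+s[0]**2+s[1]**2),len(X))
S=np.zeros((420,560),bool);S[340:395,240:310]=1
X=Q[S&(Q[...,2]>.03)&(Q[...,2]<.06)];print('scoop handle side',X.min(0),X.max(0),np.median(X,0))
goto([.484,-.312,.12],.02)
E
```

```text
cup [ 5.98461998e-01 -4.28858379e-05] 0.04377410001480744 0.08727031088656784
cup side [ 0.59893976 -0.00134572] 0.04383876209949169 279
scoop handle side [ 0.42535814 -0.33838274  0.03015972] [ 0.53357137 -0.2861742   0.04385258] [ 0.48200184 -0.31629834  0.03845269]
t 0.15 pos [ 0.1999 -0.4852  0.2309] open 0.0852 F [0.43 0.36 0.42] j [-1.335  0.263 -0.049  1.259 -0.     1.415]
lin [ 0.3286 -0.0519  0.111 ] turn [-0.0008  0.      0.3708] yawx [0.925 0.381 0.   ] z [-0.     0.001 -1.   ]
```

```bash
python3 -m crank '[{"linear":[0,0,0],"turn":[0,0,0.124],"grip":0.06},{"linear":[0,0,0],"turn":[0,0,0.124],"grip":0.06},{"linear":[0,0,0],"turn":[0,0,0.123],"grip":0.06}]' 80; python3 -c "
from h import *
goto([.484,-.312,.12],.02)"
```

```text
time: 0.45
eef_pos: [0.1999, -0.4853, 0.2311]
tool_rot: [-0.0, 1.0, 0.007, -0.0]
force: [-0.0, 0.2, 0.1]
opening: 0.0598
t 0.45 pos [ 0.1999 -0.4853  0.2311] open 0.0598 F [-0.01  0.15  0.12] j [-1.335  0.263 -0.049  1.259 -0.     1.792]
lin [ 0.2866 -0.169   0.1111] turn [-0.0005  0.0001 -0.0053] yawx [ 1.     0.015 -0.   ] z [-0.     0.001 -1.   ]
```

```bash
python3 -m crank '[{"linear":[0.036,-0.021,0.0125],"turn":[0,0,0],"grip":0.06},{"linear":[0.036,-0.021,0.0125],"turn":[0,0,0],"grip":0.06},{"linear":[0.036,-0.021,0.0125],"turn":[0,0,0],"grip":0.06},{"linear":[0.036,-0.021,0.0125],"turn":[0,0,0],"grip":0.06},{"linear":[0.036,-0.021,0.0125],"turn":[0,0,0],"grip":0.06},{"linear":[0.036,-0.021,0.0125],"turn":[0,0,0],"grip":0.06},{"linear":[0.036,-0.021,0.0125],"turn":[0,0,0],"grip":0.06},{"linear":[0.034,-0.022,0.0235],"turn":[0,0,0],"grip":0.06},{"linear":[0,0,0],"turn":[0,0,0],"grip":0.06}]'; python3 -c "
from h import *
s=ctrl.state()
p,d=snap('wrist','w1')
goto([.484,-.312,.015],.02)
P=pts('wrist',d,s)
S=(P[...,2]>.03)&(P[...,2]<.06)&(P[...,0]<.53)&(P[...,0]>.42)&(abs(P[...,1]+.31)<.02)
X=P[S];print(len(X),X.min(0),X.max(0))
for x in (.44,.46,.48,.5,.52):
  Y=X[abs(X[:,0]-x)<.004]
  if len(Y):print(x,Y[:,1].min().round(4),Y[:,1].max().round(4),np.median(Y[:,2]).round(4))
"
```

```text
time: 1.35
eef_pos: [0.4845, -0.3073, 0.1173]
tool_rot: [-0.002, 1.0, 0.012, -0.001]
force: [-1.2, 0.2, 0.0]
opening: 0.0603
t 1.4 pos [ 0.4833 -0.3088  0.1187] open 0.0597 F [ 0.18  0.3  -0.33] j [-0.711  0.403 -0.151  1.02   0.     2.408]
lin [0.0008 0.0034 0.1037] turn [-0.002   0.002   0.0029] yawx [ 1.     0.023 -0.002] z [-0.002  0.002 -1.   ]
2865 [ 0.42688138 -0.32185408  0.03161827] [ 0.52995984 -0.30417945  0.04173157]
0.44 -0.3216 -0.306 0.0396
0.46 -0.3208 -0.3056 0.0396
0.48 -0.3207 -0.3051 0.0396
0.5 -0.3204 -0.3047 0.0395
0.52 -0.3198 -0.3043 0.0395
```

View pics/w1.png

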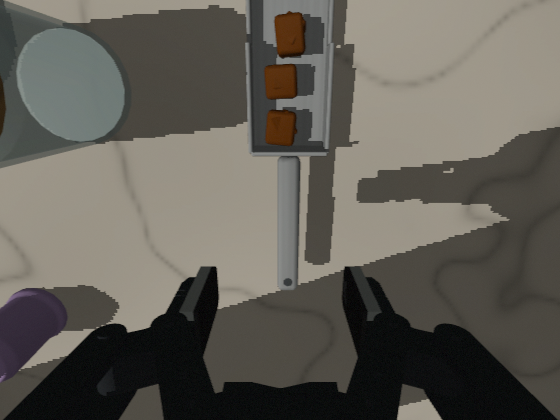

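The wrist view shows the handle between the fingers at about (288,220), centred at y≈-0.313 with its top at z≈0.040, which matches. Descending and gripping.

```bash
python3 -m crank '[{"linear":[0,0.004,0.03],"turn":[0,0,0],"grip":0.06},{"linear":[0,0,0.03],"turn":[0,0,0],"grip":0.06},{"linear":[0,0,0.025],"turn":[0,0,0],"grip":0.06},{"linear":[0,0,0.018],"turn":[0,0,0],"grip":0.06},{"linear":[0,0,0],"turn":[0,0,0],"grip":0.06},{"linear":[0,0,0],"turn":[0,0,0],"grip":0.06}]' 80; python3 -c "
from h import *
goto([.484,-.313,.015],.02)"
```

```text
time: 2.0
eef_pos: [0.4824, -0.3155, 0.0181]
tool_rot: [0.0, 1.0, 0.009, 0.0]
force: [-0.1, 0.3, -0.7]
opening: 0.06
t 2.0 pos [ 0.4824 -0.3155  0.0181] open 0.06 F [-0.07  0.26 -0.67] j [-0.72   0.494 -0.302  0.774 -0.     2.402]
lin [ 0.0017 -0.0024  0.0031] turn [ 0.0002 -0.0001 -0.001 ] yawx [1.    0.019 0.   ] z [ 0. -0. -1.]
```

```bash
python3 -m crank '[{"linear":[0.0015,-0.0025,0.002],"turn":[0,0,0],"grip":0.06},{"linear":[0,0,0],"turn":[0,0,0],"grip":0.03},{"linear":[0,0,0],"turn":[0,0,0],"grip":0.005},{"linear":[0,0,0],"turn":[0,0,0],"grip":0.005},{"linear":[0,0,0],"turn":[0,0,0],"grip":0.005},{"linear":[0,0,0],"turn":[0,0,0],"grip":0.005},{"linear":[0,0,0],"turn":[0,0,0],"grip":0.005}]' 80; python3 -c "
from h import *
goto([.484,-.313,.015],.02)"
```

```text
time: 2.7
eef_pos: [0.4842, -0.3124, 0.0155]
tool_rot: [0.0, 1.0, 0.01, 0.0]
force: [-0.4, 0.6, 5.2]
opening: 0.0145
t 2.7 pos [ 0.4842 -0.3124  0.0155] open 0.0145 F [-0.41  0.62  5.17] j [-0.714  0.496 -0.306  0.768 -0.     2.407]
lin [-0.0002  0.0006  0.0005] turn [ 0.0003 -0.0002 -0.0002] yawx [1.   0.02 0.  ] z [ 0. -0. -1.]
```

```bash
python3 -m crank '[{"linear":[0,0,-0.01],"turn":[0,0,0],"grip":0.005},{"linear":[0,0,-0.015],"turn":[0,0,0],"grip":0.005},{"linear":[0,0,-0.02],"turn":[0,0,0],"grip":0.005},{"linear":[0,0,-0.025],"turn":[0,0,0],"grip":0.005},{"linear":[0,0,-0.025],"turn":[0,0,0],"grip":0.005},{"linear":[0,0,-0.025],"turn":[0,0,0],"grip":0.005},{"linear":[0,0,-0.025],"turn":[0,0,0],"grip":0.005},{"linear":[0,0,-0.02],"turn":[0,0,0],"grip":0.005},{"linear":[0,0,-0.01],"turn":[0,0,0],"grip":0.005},{"linear":[0,0,-0.005],"turn":[0,0,0],"grip":0.005},{"linear":[0,0,0],"turn":[0,0,0],"grip":0.005},{"linear":[0,0,0],"turn":[0,0,0],"grip":0.005}]' 80; python3 -c "
from h import *
s=ctrl.state()
p,d=snap('wrist','w2')
P=pts('wrist',d,s)
goto([.484,-.313,.195],.02)
S=(P[...,2]>.17)&(P[...,2]<.26)&(P[...,0]<.66)&(P[...,0]>.42)&(abs(P[...,1]+.31)<.05)
X=P[S];print(len(X),X.min(0),X.max(0))
for x in (.52,.55,.56,.57,.58,.59,.6,.61,.62,.63):
  Y=X[abs(X[:,0]-x)<.004]
  if len(Y):print(x,Y[:,1].min().round(4),Y[:,1].max().round(4),np.percentile(Y[:,2],[5,50,95]).round(4))
"
```

```text
time: 3.9
eef_pos: [0.4838, -0.312, 0.1944]
tool_rot: [-0.0, 1.0, 0.01, -0.001]
force: [-0.2, -1.1, -1.6]
opening: 0.0147
t 3.95 pos [ 0.4838 -0.312   0.1943] open 0.0141 F [ 0.5   0.18 -2.16] j [-7.140e-01  3.640e-01  1.000e-03  1.209e+00  0.000e+00  2.407e+00]
lin [ 0.0002  0.001  -0.0007] turn [-0.0011  0.0012 -0.0002] yawx [ 1.     0.02  -0.001] z [-0.001  0.001 -1.   ]
52218 [ 0.43745333 -0.35996335  0.1777354 ] [ 0.60669698 -0.26234418  0.25999763]
0.52 -0.3193 -0.3035 [0.2151 0.2176 0.2188]
0.55 -0.3399 -0.2819 [0.18   0.1963 0.2018]
0.56 -0.3398 -0.2817 [0.1798 0.1812 0.2016]
0.57 -0.3396 -0.2815 [0.1797 0.1881 0.2015]
0.58 -0.3395 -0.2813 [0.1797 0.198  0.2014]
0.59 -0.3393 -0.2811 [0.1794 0.1811 0.2014]
0.6 -0.3393 -0.281 [0.1794 0.1816 0.2012]
0.61 -0.336 -0.2919 [0.1789 0.1801 0.181 ]
```

View pics/w2.png

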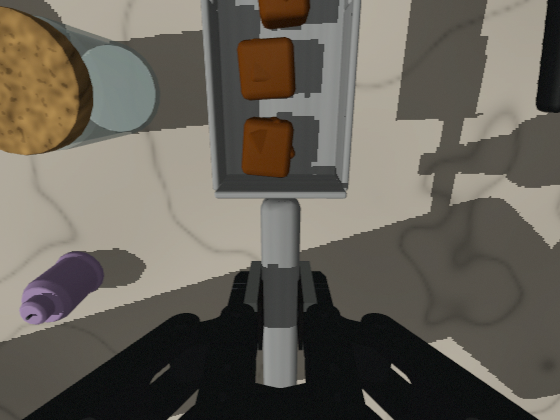

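Scoop is gripped and level, with three lumps aboard (pan floor z≈0.180, lumps at (268,148), (266,68), (285,8)). Carrying it over the jar.

```bash
python3 -m crank '[{"linear":[-0.003,-0.008,0],"turn":[0,0,0],"grip":0.005},{"linear":[-0.003,-0.014,0],"turn":[0,0,0],"grip":0.005},{"linear":[-0.003,-0.02,0],"turn":[0,0,0],"grip":0.005},{"linear":[-0.003,-0.02,0],"turn":[0,0,0],"grip":0.005},{"linear":[-0.003,-0.02,0],"turn":[0,0,0],"grip":0.005},{"linear":[-0.003,-0.02,0],"turn":[0,0,0],"grip":0.005},{"linear":[-0.003,-0.02,0],"turn":[0,0,0],"grip":0.005},{"linear":[-0.003,-0.02,0],"turn":[0,0,0],"grip":0.005},{"linear":[-0.003,-0.02,0],"turn":[0,0,0],"grip":0.005},{"linear":[-0.003,-0.02,0],"turn":[0,0,0],"grip":0.005},{"linear":[-0.003,-0.02,0],"turn":[0,0,0],"grip":0.005},{"linear":[-0.003,-0.02,0],"turn":[0,0,0],"grip":0.005},{"linear":[-0.003,-0.02,0],"turn":[0,0,0],"grip":0.005},{"linear":[-0.003,-0.02,0],"turn":[0,0,0],"grip":0.005},{"linear":[-0.003,-0.02,0],"turn":[0,0,0],"grip":0.005},{"linear":[-0.003,-0.014,0],"turn":[0,0,0],"grip":0.005},{"linear":[0,-0.010,0],"turn":[0,0,0],"grip":0.005},{"linear":[0,-0.004,0],"turn":[0,0,0],"grip":0.005},{"linear":[0,0,0],"turn":[0,0,0],"grip":0.005},{"linear":[0,0,0],"turn":[0,0,0],"grip":0.005}]' 80; python3 -c "
from h import *
s=ctrl.state()
p,d=snap('wrist','w3'); snap('top','t3')
P=pts('wrist',d,s)
goto([.430,-.003,.13],.02)
S=(P[...,2]>.16)&(P[...,2]<.26)&(P[...,0]<.6)&(P[...,0]>.38)&(abs(P[...,1])<.05)
X=P[S]
for x in (.46,.5,.51,.52,.53,.54,.55,.56,.57):
  Y=X[abs(X[:,0]-x)<.004]
  if len(Y):print(x,Y[:,1].min().round(4),Y[:,1].max().round(4),np.percentile(Y[:,2],[5,50,95]).round(4))
a=cv2.imread('pics/w3.png');b=cv2.imread('pics/t3.png')[130:340,180:460];cv2.imwrite('pics/c3.png',np.hstack([cv2.resize(a,(400,300)),cv2.resize(b,(400,300))]))
"
```

```text
time: 5.95
eef_pos: [0.4302, -0.0037, 0.1952]
tool_rot: [0.0, 1.0, 0.01, 0.0]
force: [0.6, 0.2, -1.7]
opening: 0.0147
t 6.05 pos [ 0.4301 -0.0038  0.1952] open 0.0142 F [ 0.53 -0.27 -1.88] j [-0.199  0.117 -0.338  1.115 -0.     2.924]
lin [-0.0001 -0.0008  0.0652] turn [ 0.0001  0.0001 -0.0009] yawx [ 1.     0.019 -0.   ] z [-0. -0. -1.]
0.46 -0.0112 0.0049 [0.2161 0.2186 0.2198]
0.5 -0.0315 0.0266 [0.1809 0.1971 0.2025]
0.51 -0.0312 0.0267 [0.1806 0.1819 0.2025]
0.52 -0.0313 0.0271 [0.1807 0.1989 0.2024]
0.53 -0.0313 0.027 [0.1807 0.1988 0.2024]
0.54 -0.0311 0.0271 [0.1804 0.1821 0.2023]
0.55 -0.0305 0.0273 [0.1802 0.1817 0.2018]
```

View pics/c3.png

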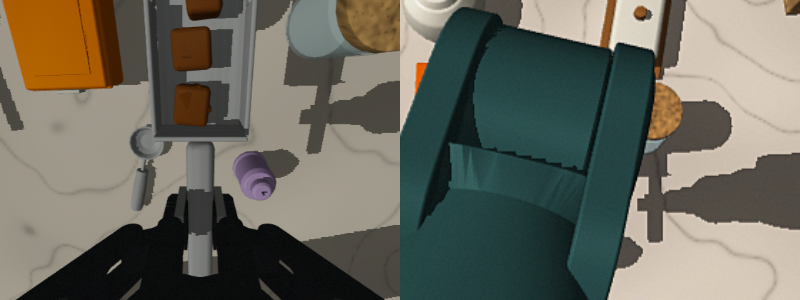

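```bash
python3 -m crank '[{"linear":[0,0,0.01],"turn":[0,0,0],"grip":0.005},{"linear":[0,0,0.02],"turn":[0,0,0],"grip":0.005},{"linear":[0,0,0.02],"turn":[0,0,0],"grip":0.005},{"linear":[0,0,0.015],"turn":[0,0,0],"grip":0.005},{"linear":[0,-0.001,0.008],"turn":[0,0,0],"grip":0.005},{"linear":[0,0,0],"turn":[0,0,0],"grip":0.005},{"linear":[0.0013,0,-0.0088],"turn":[0,-0.06,0],"grip":0.005},{"linear":[0.0013,0,-0.0088],"turn":[0,-0.06,0],"grip":0.005},{"linear":[0.0013,0,-0.0088],"turn":[0,-0.06,0],"grip":0.005},{"linear":[0,0,0],"turn":[0,0,0],"grip":0.005}]' 80; python3 -c "
from h import *
s=ctrl.state()
p,d=snap('wrist','w4'); snap('side','s4')
goto([.430,-.003,.13],.02,.18)
a=cv2.imread('pics/w4.png');b=cv2.imread('pics/s4.png')[130:340,180:460];cv2.imwrite('pics/c4.png',np.hstack([cv2.resize(a,(400,300)),cv2.resize(b,(400,300))]))
q=s['tool_rot'];R=Ro.from_quat([q[1],q[2],q[3],q[0]])
print('lip',s['eef_pos']+R.apply([.148,0,.0175]))
"
```

```text
time: 7.05
eef_pos: [0.4374, -0.0024, 0.149]
tool_rot: [0.001, 0.996, 0.01, -0.09]
force: [0.9, -0.2, -1.2]
opening: 0.0147
t 7.15 pos [ 0.4358 -0.0022  0.1483] open 0.0142 F [-0.26  0.68 -1.93] j [-0.17   0.284 -0.27   1.192 -0.034  2.954]
lin [-0.0025  0.0007  0.019 ] turn [-0.     -0.0016 -0.0001] yawx [ 0.984  0.02  -0.177] z [-0.177 -0.004 -0.984]
lip [5.79827097e-01 3.75878357e-04 1.05371042e-01]
```

View pics/c4.png

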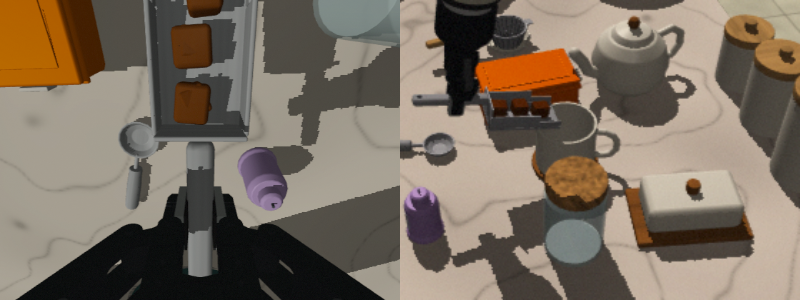

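The side view shows the lip just inside the cup's near rim at about (555,122), with all lumps still in the pan. Tipping on.

```bash
python3 -m crank '[{"linear":[0.0013,0,-0.0085],"turn":[0,-0.06,0],"grip":0.005},{"linear":[0.0013,0,-0.0085],"turn":[0,-0.06,0],"grip":0.005},{"linear":[0.0013,0,-0.0085],"turn":[0,-0.06,0],"grip":0.005},{"linear":[0.0013,0,-0.0085],"turn":[0,-0.06,0],"grip":0.005},{"linear":[0.0013,0,-0.0085],"turn":[0,-0.06,0],"grip":0.005},{"linear":[0.0013,0,-0.0085],"turn":[0,-0.06,0],"grip":0.005},{"linear":[0.0013,0,-0.0085],"turn":[0,-0.06,0],"grip":0.005},{"linear":[0.0013,0,-0.0085],"turn":[0,-0.06,0],"grip":0.005},{"linear":[0,0,0],"turn":[0,0,0],"grip":0.005},{"linear":[0,0,0],"turn":[0,0,0],"grip":0.005}]' 80; python3 -c "
from h import *
s=ctrl.state()
p,d=snap('wrist','w5'); snap('side','s5')
goto([.430,-.003,.13],.02,.66)
a=cv2.imread('pics/w5.png');b=cv2.imread('pics/s5.png')[130:340,180:460];cv2.imwrite('pics/c5.png',np.hstack([cv2.resize(a,(400,300)),cv2.resize(b,(400,300))]))
q=s['tool_rot'];R=Ro.from_quat([q[1],q[2],q[3],q[0]])
print('lip',s['eef_pos']+R.apply([.148,0,.0175]))
"
```

```text
time: 8.15
eef_pos: [0.4705, -0.0015, 0.2063]
tool_rot: [0.003, 0.946, 0.009, -0.323]
force: [-0.0, -0.1, -1.6]
opening: 0.0145
t 8.25 pos [ 0.4701 -0.0015  0.207 ] open 0.0144 F [ 0.19  0.47 -0.6 ] j [-0.123  0.663  0.327  1.888 -0.087  3.028]
lin [0.0154 0.0008 0.0855] turn [-0.0002 -0.0023 -0.0002] yawx [ 0.791  0.016 -0.611] z [-0.611 -0.012 -0.791]
lip [0.57682831 0.00061384 0.10190867]
```

View pics/c5.png

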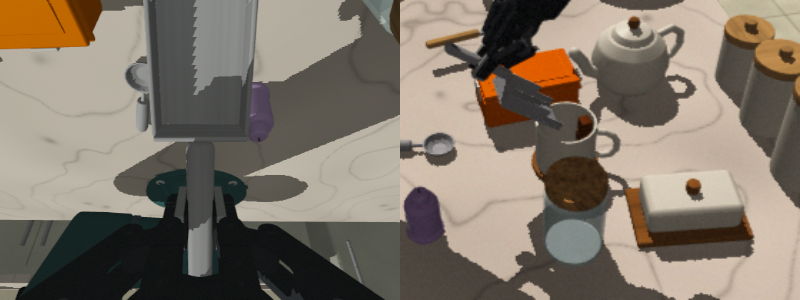

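```bash
python3 -m crank '[{"linear":[-0.008,0,-0.010],"turn":[0,0,0],"grip":0.005},{"linear":[-0.012,0,-0.016],"turn":[0,0,0],"grip":0.005},{"linear":[-0.010,0,-0.014],"turn":[0,0,0],"grip":0.005},{"linear":[0,0,0],"turn":[0,0,0],"grip":0.005}]' 80; python3 -c "
from h import *
p,d=snap('side','s6');P=pts('side',d)
goto([.430,-.003,.13],.02,.66)
b=cv2.imread('pics/s6.png')[150:280,220:370];cv2.imwrite('pics/c6.png',cv2.resize(b,None,fx=4,fy=4,interpolation=cv2.INTER_CUBIC))
h=cv2.cvtColor(p,cv2.COLOR_RGB2HSV);S=((h[...,0]<16)&(h[...,1]>120)&(h[...,2]<190)).astype(np.uint8);S[:200]=0;S[250:]=0;S[:,:270]=0;S[:,335:]=0
n,l,st,c=cv2.connectedComponentsWithStats(S)
for i in range(1,n):
  if st[i,4]>8: X=P[l==i];print(st[i],np.median(X,0).round(3),X[:,2].max().round(3))
"
```

```text
time: 8.65
eef_pos: [0.4713, -0.0015, 0.2586]
tool_rot: [0.003, 0.947, 0.009, -0.322]
force: [0.5, 1.2, -1.6]
opening: 0.0149
t 8.7 pos [ 0.4713 -0.0015  0.2573] open 0.0146 F [ 0.47  0.77 -1.3 ] j [-0.123  0.652  0.441  2.012 -0.087  3.029]
lin [0.045  0.0007 0.126 ] turn [ 0.0001 -0.0032 -0.0004] yawx [ 0.792  0.015 -0.611] z [-0.61  -0.012 -0.792]
[270 200  20  14 144] [0.577 0.106 0.031] 0.048
[293 200  12   2  17] [0.639 0.108 0.029] 0.157
[303 210  12  18 140] [ 0.626 -0.002  0.076] 0.8
[272 236   6  14  38] [0.552 0.002 0.007] 0.01
[284 239  39  11 223] [ 0.578 -0.129  0.134] 0.138
```

View pics/c6.png

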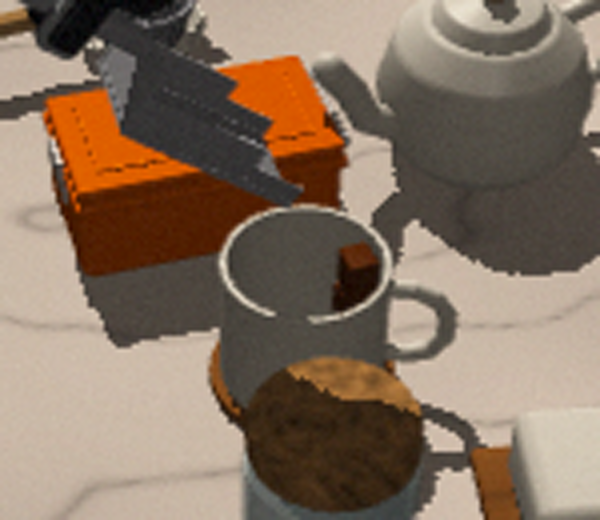

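The side view shows an empty pan above the cup and lumps in a pile against the cup's far wall at zoom (358,275). I'll level the scoop, move back, and then look from the top.

```bash
python3 -m crank '[{"linear":[0,0,0],"turn":[0,0.08,0],"grip":0.005},{"linear":[0,0,0],"turn":[0,0.12,0],"grip":0.005},{"linear":[0,0,0],"turn":[0,0.13,0],"grip":0.005},{"linear":[0,0,0],"turn":[0,0.13,0],"grip":0.005},{"linear":[0,0,0],"turn":[0,0.12,0],"grip":0.005},{"linear":[0,0,0],"turn":[0,0.08,0],"grip":0.005},{"linear":[0,0.01,0.005],"turn":[0,0,0],"grip":0.005},{"linear":[0,0.02,0.01],"turn":[0,0,0],"grip":0.005},{"linear":[0,0.03,0.01],"turn":[0,0,0],"grip":0.005},{"linear":[0,0.035,0.01],"turn":[0,0,0],"grip":0.005},{"linear":[0,0.035,0.01],"turn":[0,0,0],"grip":0.005},{"linear":[0,0.035,0.01],"turn":[0,0,0],"grip":0.005},{"linear":[0,0.035,0],"turn":[0,0,0],"grip":0.005},{"linear":[0,0.035,0],"turn":[0,0,0],"grip":0.005},{"linear":[0.005,0.03,0],"turn":[0,0,0],"grip":0.005},{"linear":[0.005,0.02,0],"turn":[0,0,0],"grip":0.005},{"linear":[0.005,0.01,0],"turn":[0,0,0],"grip":0.005},{"linear":[0,0.005,0],"turn":[0,0,0],"grip":0.005},{"linear":[0,0,0],"turn":[0,0,0],"grip":0.005}]' 80; python3 -c "
from h import *
p,d=snap('top','t7');P=pts('top',d)
goto([.484,-.312,.0155],.02)
b=cv2.imread('pics/t7.png')[160:250,240:460];cv2.imwrite('pics/c7.png',cv2.resize(b,None,fx=3.6,fy=3.6,interpolation=cv2.INTER_CUBIC))
h=cv2.cvtColor(p,cv2.COLOR_RGB2HSV);S=((h[...,0]<16)&(h[...,1]>120)).astype(np.uint8);S[:170]=0;S[235:]=0;S[:,:255]=0;S[:,310:]=0
n,l,st,c=cv2.connectedComponentsWithStats(S)
for i in range(1,n):
  if st[i,4]>8: X=P[l==i];print(st[i],np.median(X,0).round(3),X.min(0).round(3),X.max(0).round(3))
s=ctrl.state();snap('wrist','w7')
"
```

```text
time: 10.6
eef_pos: [0.4921, -0.301, 0.201]
tool_rot: [-0.0, 1.0, 0.01, -0.001]
force: [0.6, 1.0, -1.5]
opening: 0.0144
t 10.65 pos [ 0.4921 -0.3005  0.2013] open 0.0145 F [-0.83  0.77 -0.75] j [-0.69   0.363  0.018  1.227 -0.     2.432]
lin [-0.0081  0.0115  0.1858] turn [-0.0008  0.0009  0.0001] yawx [ 1.     0.02  -0.001] z [-0.001  0.001 -1.   ]
[276 179  12  20 185] [0.622 0.    0.068] [ 0.353 -0.016  0.02 ] [0.64  0.013 0.969]
[259 201  45  27 180] [0.565 0.001 0.008] [ 0.548 -0.05  -0.002] [0.612 0.052 0.013]
```

View pics/c7.png

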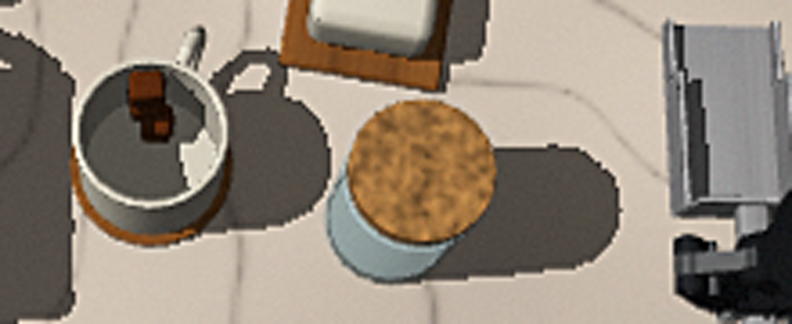

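View pics/w7.png

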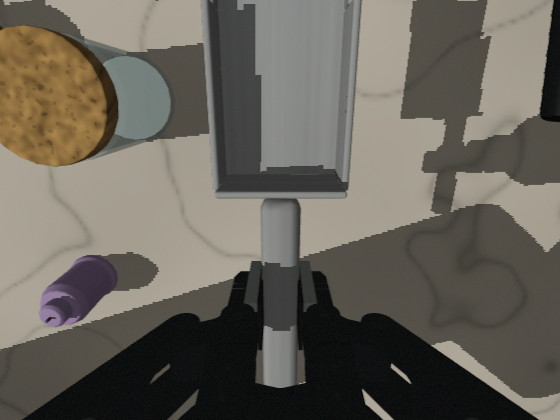

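```bash
python3 -c "
from h import *
z=np.load('pics/t7.npz');P=pts('top',z['d']);p=z['p']
for v in range(176,202):
  print(v,[(int(P[v,u,0]*1000),int(P[v,u,2]*1000)) if p[v,u,0]>1.4*p[v,u,2] else '-' for u in range(274,289,2)])
z=np.load('pics/s6.npz');P=pts('side',z['d']);p=z['p']
print()
for v in range(204,232):
  print(v,[tuple((P[v,u]*1000).astype(int)) if p[v,u,0]>1.4*p[v,u,2] else '-' for u in range(301,317,3)])
"
```

```text
176 ['-', '-', '-', '-', '-', '-', '-', '-']
177 ['-', '-', '-', '-', '-', '-', '-', '-']
178 ['-', '-', '-', '-', '-', '-', '-', '-']
179 ['-', '-', '-', '-', (641, 75), '-', '-', '-']
180 ['-', (635, 83), (636, 82), (635, 84), (636, 81), (636, 81), '-', '-']
181 ['-', (634, 81), (633, 83), (633, 82), (633, 84), (634, 82), '-', '-']
182 ['-', (631, 82), (632, 80), (631, 83), (631, 83), (632, 82), '-', '-']
183 ['-', (628, 84), (628, 86), (629, 81), (629, 81), (630, 80), '-', '-']
184 ['-', (627, 81), (627, 82), (627, 82), (627, 82), (627, 82), '-', '-']
185 ['-', (624, 82), (624, 83), (625, 82), (625, 82), (625, 81), '-', '-']
186 ['-', (622, 82), (622, 81), (623, 79), (622, 85), (622, 83), '-', '-']
187 ['-', (620, 81), (621, 79), (621, 80), (622, 76), (621, 80), '-', '-']
188 ['-', (620, 73), (620, 74), (620, 74), (621, 74), (622, 70), '-', '-']
189 ['-', (620, 65), (619, 69), (621, 64), (621, 66), (352, 968), (630, 34), '-']
190 ['-', (620, 58), (621, 55), (621, 55), (621, 58), (622, 55), (627, 38), '-']
191 ['-', (620, 51), (618, 58), (619, 54), (621, 50), (620, 52), (625, 36), 
[... 3217 characters left out ...]
t64(64)), (np.int64(628), np.int64(-7), np.int64(64)), '-', '-']
224 ['-', (np.int64(619), np.int64(6), np.int64(50)), (np.int64(622), np.int64(-6), np.int64(61)), (np.int64(629), np.int64(-6), np.int64(60)), '-', '-']
225 ['-', (np.int64(619), np.int64(5), np.int64(48)), (np.int64(623), np.int64(-4), np.int64(57)), (np.int64(629), np.int64(-5), np.int64(56)), '-', '-']
226 ['-', (np.int64(620), np.int64(6), np.int64(43)), (np.int64(622), np.int64(-6), np.int64(56)), '-', '-', '-']
227 ['-', (np.int64(619), np.int64(5), np.int64(42)), '-', '-', '-', '-']
228 ['-', '-', '-', '-', '-', '-']
229 ['-', '-', '-', '-', '-', '-']
230 ['-', '-', '-', '-', '-', '-']
231 ['-', '-', '-', '-', '-', '-']
```

The depth rows show the three lumps stacked in a column against the far wall. The lowest one's top is at z≈0.036 and the highest one's at z≈0.082, which leaves the top lump at or above the 60 mm limit. I'll topple it with the free end of the scoop's handle while I still hold the scoop. That means nosing the scoop up about 60° so the bar's end points down into the cup beside the lump.

```bash
cat >> h.py <<'E'
E_=np.array([-.061,0,-.0165])
def endto(tgt,yaw,pitch):
    D=Ro.from_euler('z',yaw)*Ro.from_euler('y',pitch)*Ro.from_euler('x',np.pi)
    return np.array(tgt)-D.apply(E_)
def endnow():
    s=ctrl.state();q=s['tool_rot'];R=Ro.from_quat([q[1],q[2],q[3],q[0]])
    return s['eef_pos']+R.apply(E_)
E
python3 -m crank '[{"linear":[0,0,-0.02],"turn":[0,0.05,0],"grip":0.005},{"linear":[0,0,-0.03],"turn":[0,0.1,0],"grip":0.005},{"linear":[0.005,0,-0.03],"turn":[0,0.1,0],"grip":0.005},{"linear":[0.008,0,-0.025],"turn":[0,0.1,0],"grip":0.005},{"linear":[0.01,0,-0.015],"turn":[0,0.1,0],"grip":0.005},{"linear":[0,0,0],"turn":[0,0.1,0],"grip":0.005},{"linear":[0,0,0],"turn":[0,0.12,0],"grip":0.005},{"linear":[0,0,0],"turn":[0,0.12,0],"grip":0.005},{"linear":[0,0,0],"turn":[0,0.12,0],"grip":0.005},{"linear":[0,0,0],"turn":[0,0.1,0],"grip":0.005},{"linear":[0,0,0],"turn":[0,0.04,0],"grip":0.005},{"linear":[0,0,0],"turn":[0,0,0],"grip":0.005}]' 80; python3 -c "
from h import *
z=np.load('pics/t7.npz');P=pts('top',z['d'])
X=P[180:187,276:286].reshape(-1,3);X=X[(X[:,2]>.077)&(X[:,2]<.087)];print('top lump',X.min(0),X.max(0))
print(endto([.617,-.024,.066],.02,-1.05),endnow())
goto(endto([.617,-.024,.14],.02,-1.05),.02,-1.05)"
```

```text
time: 11.9
eef_pos: [0.4963, -0.2995, 0.3247]
tool_rot: [-0.006, 0.865, 0.008, 0.501]
force: [-0.4, -0.5, -1.1]
opening: 0.0147
top lump [ 0.6221741  -0.00690089  0.07945892] [0.63703108 0.01291659 0.08677824]
[ 0.66165538 -0.02310677  0.11070289] [ 0.45161842 -0.30034687  0.28002624]
t 11.9 pos [ 0.4963 -0.2995  0.3247] open 0.0147 F [-0.36 -0.51 -1.11] j [-1.094 -0.061 -0.648  0.329  0.892  2.351]
lin [-0.0368 -0.2729  0.218 ] turn [-0.0004  0.0004 -0.0017] yawx [0.498 0.008 0.867] z [ 0.867  0.018 -0.498]
```

```bash
python3 -m crank '[{"linear":[0.003,-0.01,0.006],"turn":[0,0,0],"grip":0.005},{"linear":[0.006,-0.022,0.011],"turn":[0,0,0],"grip":0.005},{"linear":[0.007,-0.025,0.012],"turn":[0,0,0],"grip":0.005},{"linear":[0.007,-0.025,0.012],"turn":[0,0,0],"grip":0.005},{"linear":[0.007,-0.025,0.012],"turn":[0,0,0],"grip":0.005},{"linear":[0.007,-0.025,0.012],"turn":[0,0,0],"grip":0.005},{"linear":[0.007,-0.025,0.012],"turn":[0,0,0],"grip":0.005},{"linear":[0.007,-0.025,0.012],"turn":[0,0,0],"grip":0.005},{"linear":[0.007,-0.025,0.012],"turn":[0,0,0],"grip":0.005},{"linear":[0.007,-0.025,0.012],"turn":[0,0,0],"grip":0.005},{"linear":[0.007,-0.023,0.012],"turn":[0,0,0],"grip":0.005},{"linear":[0.006,-0.012,0.011],"turn":[0,0,0],"grip":0.005},{"linear":[0.003,-0.006,0.006],"turn":[0,0,0],"grip":0.005},{"linear":[-0.02,0,0.012],"turn":[0,0,0],"grip":0.005},{"linear":[-0.03,0,0.017],"turn":[0,0,0],"grip":0.005},{"linear":[-0.03,0,0.017],"turn":[0,0,0],"grip":0.005},{"linear":[-0.03,0,0.017],"turn":[0,0,0],"grip":0.005},{"linear":[-0.01,0,0.006],"turn":[0,0,0],"grip":0.005},{"linear":[0,0,0],"turn":[0,0,0],"grip":0.005},{"linear":[0,0,0],"turn":[0,0,0],"grip":0.005}]' 80; python3 -c "
from h import *
print(endnow())
goto(endto([.617,-.024,.066],.02,-1.05),.02,-1.05)
p,d=snap('side','s8');P=pts('side',d);snap('wrist','w8')
a=cv2.imread('pics/w8.png');b=cv2.imread('pics/s8.png')[100:310,180:460];cv2.imwrite('pics/c8.png',np.hstack([cv2.resize(a,(400,300)),cv2.resize(b,(400,300))]))
"
```

```text
time: 13.9
eef_pos: [0.6557, -0.025, 0.1876]
tool_rot: [-0.005, 0.865, 0.009, 0.501]
force: [0.2, 0.6, -0.9]
opening: 0.0145
[ 0.61108058 -0.02590401  0.14288006]
t 13.9 pos [ 0.6557 -0.025   0.1876] open 0.0145 F [ 0.19  0.6  -0.85] j [-0.273  0.185 -1.035 -0.68   0.253  2.993]
lin [-0.0637 -0.0018  0.0434] turn [ 0.0004 -0.      0.0002] yawx [0.497 0.01  0.867] z [ 0.867  0.017 -0.498]
```

View pics/c8.png

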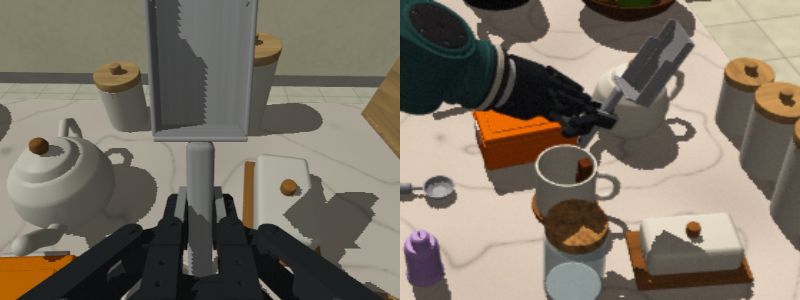

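```bash
python3 -c "
from h import *
z=np.load('pics/s8.npz');P=pts('side',z['d']);p=z['p']
for v in range(192,208):
  print(v,[(u,tuple(int(k) for k in P[v,u]*1000)) for u in range(303,318,2) if P[v,u,2]>.1])
"
```

```text
192 [(303, (586, -82, 222)), (305, (591, -79, 219)), (307, (596, -75, 214)), (309, (601, -72, 211)), (311, (606, -67, 206)), (313, (622, -32, 173)), (315, (626, -33, 174)), (317, (630, -32, 172))]
193 [(303, (586, -83, 221)), (305, (591, -80, 217)), (307, (596, -75, 212)), (309, (601, -70, 207)), (311, (606, -66, 203)), (313, (622, -32, 171)), (315, (626, -33, 172))]
194 [(303, (587, -80, 216)), (305, (591, -77, 212)), (307, (596, -74, 208)), (309, (615, -27, 166)), (311, (619, -29, 167)), (313, (386, -730, 799)), (315, (626, -34, 169))]
195 [(303, (587, -80, 213)), (307, (613, -23, 161)), (309, (615, -30, 166)), (311, (619, -30, 165)), (313, (621, -34, 168)), (315, (626, -34, 167))]
196 [(305, (610, -20, 155)), (307, (612, -26, 160)), (309, (614, -32, 164)), (311, (619, -31, 163)), (313, (623, -31, 162))]
197 [(305, (609, -22, 155)), (307, (612, -27, 158)), (309, (615, -30, 160)), (311, (618, -32, 162)), (313, (622, -33, 162))]
198 [(305, (608, -27, 156)), (307, (611, -31, 159)), (309, (614, -33, 161)), (311, (617, -36, 162)), (313, (622, -33, 159))]
199 [(305, (608, -25, 152)), (307, (611, -30, 156)), (309, (614, -34, 159)), (311, (618, -34, 158))]
200 [(305, (608, -28, 152)), (307, (610, -32, 156)), (309, (614, -34, 156)), (311, (619, -32, 153))]
201 [(305, (608, -29, 150)), (307, (610, -35, 155)), (309, (615, -32, 152)), (311, (619, -32, 151))]
202 [(305, (607, -32, 151)), (307, (610, -34, 152)), (309, (614, -33, 150))]
203 [(307, (611, -31, 146)), (309, (615, -32, 146))]
204 []
205 []
206 []
207 []
```

```bash
python3 -m crank '[{"linear":[-0.016,0,0.011],"turn":[0,0,0],"grip":0.005},{"linear":[-0.018,0,0.012],"turn":[0,0,0],"grip":0.005},{"linear":[-0.018,0,0.012],"turn":[0,0,0],"grip":0.005},{"linear":[-0.012,0,0.008],"turn":[0,0,0],"grip":0.005},{"linear":[0,0,0],"turn":[0,0,0],"grip":0.005},{"linear":[0,0,0],"turn":[0,0,0],"grip":0.005}]' 80; python3 -c "
from h import *
print(endnow())
goto(endto([.617,-.0,.066],.02,-1.05),.02,-1.05)
p,d=snap('side','s9')
b=cv2.imread('pics/s9.png')[150:280,220:370];cv2.imwrite('pics/c9.png',cv2.resize(b,None,fx=4,fy=4,interpolation=cv2.INTER_CUBIC))
"
```

```text
time: 14.6
eef_pos: [0.661, -0.0247, 0.1108]
tool_rot: [-0.005, 0.865, 0.009, 0.501]
force: [-0.9, 2.1, -1.2]
opening: 0.0145
[ 0.6163273  -0.02554617  0.06607269]
t 14.6 pos [ 0.661  -0.0247  0.1108] open 0.0145 F [-0.86  2.08 -1.2 ] j [-0.269  0.408 -1.148 -1.017  0.25   2.995]
lin [ 0.0005 -0.0255  0.0011] turn [-0.0001 -0.0003  0.    ] yawx [0.497 0.01  0.868] z [ 0.867  0.017 -0.497]
```

View pics/c9.png

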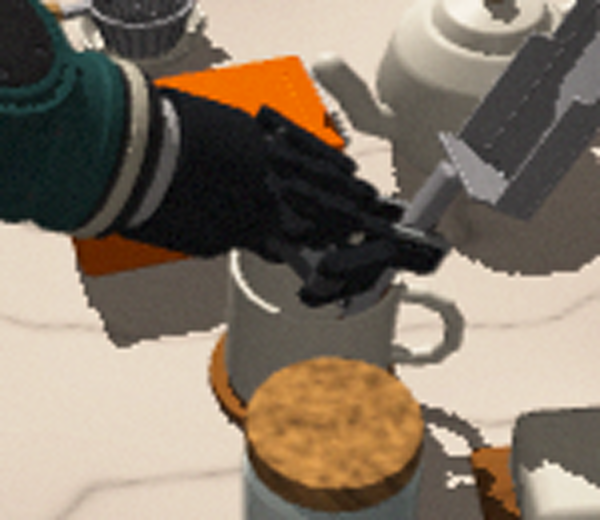

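```bash
python3 -m crank '[{"linear":[0,-0.005,0],"turn":[0,0,0],"grip":0.005},{"linear":[0,-0.006,0],"turn":[0,0,0],"grip":0.005},{"linear":[0,-0.006,0],"turn":[0,0,0],"grip":0.005},{"linear":[0,-0.006,0],"turn":[0,0,0],"grip":0.005},{"linear":[0,-0.006,0],"turn":[0,0,0],"grip":0.005},{"linear":[0,-0.005,0],"turn":[0,0,0],"grip":0.005},{"linear":[0,0,0],"turn":[0,0,0],"grip":0.005},{"linear":[0,0.004,0],"turn":[0,0,0],"grip":0.005},{"linear":[0.02,0.003,-0.014],"turn":[0,0,0],"grip":0.005},{"linear":[0.025,0,-0.016],"turn":[0,0,0],"grip":0.005},{"linear":[0.025,0,-0.016],"turn":[0,0,0],"grip":0.005},{"linear":[0.025,0,-0.016],"turn":[0,0,0],"grip":0.005},{"linear":[0.005,0,-0.004],"turn":[0,0,0],"grip":0.005},{"linear":[0,0,0],"turn":[0,0,0],"grip":0.005}]' 80; python3 -c "
from h import *
print(endnow())
goto(endto([.617,-.0,.066],.02,-1.05),.02,-1.05)
p,d=snap('side','s10')
b=cv2.imread('pics/s10.png')[150:280,220:370];cv2.imwrite('pics/c10.png',cv2.resize(b,None,fx=4,fy=4,interpolation=cv2.INTER_CUBIC))
P=pts('side',d)
for v in range(206,234,2):
  print(v,[(u,tuple(int(k) for k in P[v,u]*1000)) for u in range(286,318,3) if p[v,u,0]>1.4*p[v,u,2]])
"
```

```text
time: 16.05
eef_pos: [0.6529, 0.0018, 0.2309]
tool_rot: [-0.005, 0.865, 0.009, 0.502]
force: [-0.4, 0.4, -1.9]
opening: 0.0146
[0.60832879 0.00090342 0.18605202]
t 16.05 pos [0.6529 0.0018 0.2309] open 0.0146 F [-0.44  0.4  -1.89] j [-0.209  0.086 -0.967 -0.523  0.198  3.026]
lin [-0.1     0.001   0.0672] turn [ 0.0006 -0.0023  0.0002] yawx [0.496 0.01  0.869] z [ 0.868  0.017 -0.496]
206 [(286, (605, 109, 16)), (307, (632, 31, 78)), (310, (638, 29, 79)), (313, (644, 25, 81))]
208 [(286, (604, 104, 13)), (307, (630, 24, 79)), (310, (635, 20, 82)), (313, (641, 17, 83))]
210 [(307, (627, 16, 81)), (310, (634, 16, 79)), (313, (640, 13, 81))]
212 [(307, (627, 15, 76)), (310, (634, 14, 76)), (313, (640, 13, 75))]
214 [(307, (627, 13, 72)), (310, (633, 9, 75)), (313, (640, 12, 70))]
216 [(307, (627, 11, 68)), (310, (633, 9, 68)), (313, (640, 10, 66))]
218 [(307, (627, 10, 63)), (310, (634, 10, 61)), (313, (640, 9, 61)), (316, (647, 9, 60))]
220 [(310, (633, 6, 59)), (313, (638, 4, 60)), (316, (646, 6, 56))]
222 [(310, (633, 5, 54)), (313, (639, 3, 54)), (316, (645, 2, 54))]
224 [(310, (632, 3, 50)), (313, (639, 4, 47)), (316, (646, 3, 47))]
226 [(310, (633, 4, 43)), (313, (638, 0, 46)), (316, (645, 0, 44))]
228 []
230 []
232 []
```

View pics/c10.png

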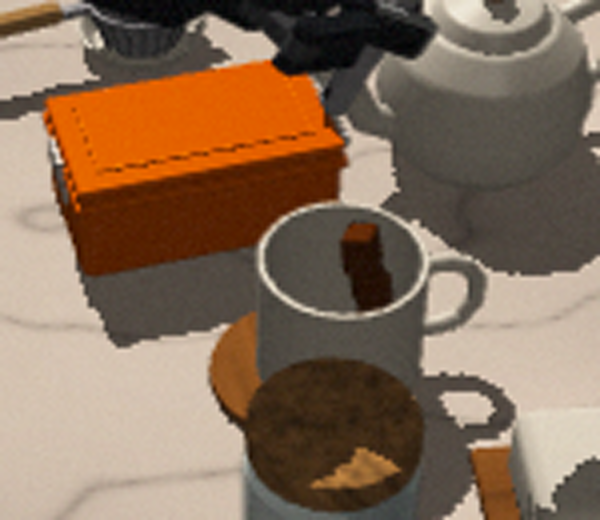

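The side view shows that the cup has shifted on its coaster toward +x, and the stack is still standing at zoom (365,265). I'll measure the shift.

```bash
cat >> h.py <<'E'
def cupfit(n,d,box,P=None):
    P=pts(n,d);u0,u1,v0,v1=box
    S=np.zeros((420,560),bool);S[v0:v1,u0:u1]=1
    X=P[S&(P[...,2]>.083)&(P[...,2]<.093)]
    for _ in range(3):
        A=np.c_[2*X[:,:2],np.ones(len(X))];s=np.linalg.lstsq(A,(X[:,:2]**2).sum(1),rcond=None)[0]
        r=np.sqrt(s[2]+s[0]**2+s[1]**2);e=np.hypot(*(X[:,:2]-s[:2]).T)-r
        X=X[abs(e)<.006]
    print('cup',n,s[:2].round(4),'r',r.round(4),len(X),'zspread',np.percentile(X[:,2],[5,50,95]).round(4))
E
python3 -c "
from h import *
cupfit('side',np.load('pics/s6.npz')['d'],(265,345,195,255))
cupfit('side',np.load('pics/s9.npz')['d'],(265,345,205,255))
cupfit('side',np.load('pics/s10.npz')['d'],(265,345,195,255))
"
```

```text
cup side [ 0.5989 -0.0011] r 0.0438 279 zspread [0.0835 0.0866 0.089 ]
cup side [ 0.6033 -0.0049] r 0.0429 176 zspread [0.0836 0.0874 0.0912]
cup side [ 0.6189 -0.0031] r 0.0438 273 zspread [0.0837 0.0867 0.0892]
```

The cup has slid about 20 mm in +x, with its y nearly unchanged and still upright. The rod squeezed the lumps against the far wall. I'll dip the bar into the empty near side and pull the cup back briskly by its near wall, which should also help topple the stack.

```bash
python3 -m crank '[{"linear":[-0.02,0.002,0.006],"turn":[0,0,0],"grip":0.005},{"linear":[-0.025,0.002,0.010],"turn":[0,0,0],"grip":0.005},{"linear":[-0.025,0,0.010],"turn":[0,0,0],"grip":0.005},{"linear":[-0.022,0,0.010],"turn":[0,0,0],"grip":0.005},{"linear":[-0.015,0,0.007],"turn":[0,0,0],"grip":0.005},{"linear":[-0.005,0,0.0025],"turn":[0,0,0],"grip":0.005},{"linear":[0,0,0],"turn":[0,0,0],"grip":0.005},{"linear":[0,0,0],"turn":[0,0,0],"grip":0.005}]' 80; python3 -c "
from h import *
print(endnow())
goto(endto([.565,-.003,.066],.02,-1.05),.02,-1.05)
p,d=snap('side','s11')
cupfit('side',d,(265,345,195,255))
b=cv2.imread('pics/s11.png')[150:280,220:370];cv2.imwrite('pics/c11.png',cv2.resize(b,None,fx=4,fy=4,interpolation=cv2.INTER_CUBIC))
"
```

```text
time: 16.9
eef_pos: [0.644, -0.0025, 0.1145]
tool_rot: [-0.005, 0.868, 0.009, 0.496]
force: [-0.7, -0.3, -1.4]
opening: 0.0143
[ 0.59884036 -0.00341153  0.07033591]
t 16.9 pos [ 0.644  -0.0025  0.1145] open 0.0143 F [-0.65 -0.26 -1.37] j [-0.225  0.376 -1.177 -1.008  0.211  3.016]
lin [-0.0207 -0.0011 -0.0276] turn [-0.001   0.011  -0.0004] yawx [0.507 0.01  0.862] z [ 0.862  0.018 -0.507]
cup side [ 0.6195 -0.0044] r 0.0429 146 zspread [0.0835 0.0868 0.0892]
```

View pics/c11.png

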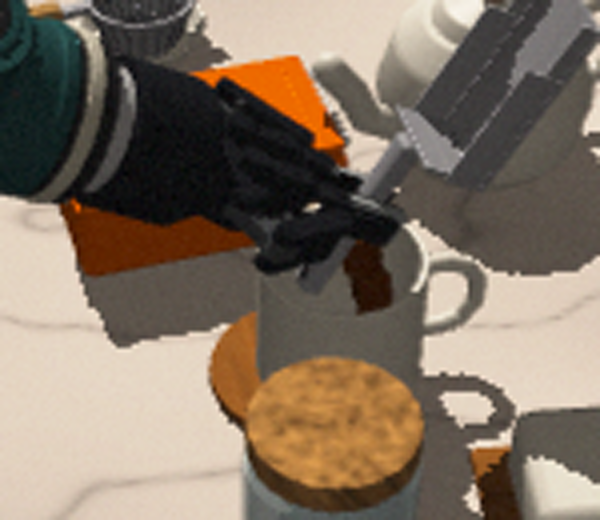

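```bash
python3 -m crank '[{"linear":[0.012,0,-0.007],"turn":[0,0,0],"grip":0.005},{"linear":[0.014,0,-0.008],"turn":[0,0,0],"grip":0.005},{"linear":[0,0,0],"turn":[0,0,0],"grip":0.005},{"linear":[-0.0017,0,0.0053],"turn":[0,-0.0875,0],"grip":0.005},{"linear":[-0.0017,0,0.0053],"turn":[0,-0.0875,0],"grip":0.005},{"linear":[-0.0017,0,0.0053],"turn":[0,-0.0875,0],"grip":0.005},{"linear":[-0.0017,0,0.0053],"turn":[0,-0.0875,0],"grip":0.005},{"linear":[0,0,0],"turn":[0,0,0],"grip":0.005},{"linear":[0,0,0],"turn":[0,0,0],"grip":0.005}]' 80; python3 -c "
from h import *
print(endnow())
goto(endto([.588,-.003,.070],.02,-.7),.02,-.7)
"
```

```text
time: 17.85
eef_pos: [0.6575, -0.0025, 0.1271]
tool_rot: [-0.004, 0.937, 0.01, 0.35]
force: [0.3, 0.1, -1.1]
opening: 0.0143
[ 0.60064092 -0.00365152  0.09957973]
t 17.85 pos [ 0.6575 -0.0025  0.1271] open 0.0143 F [ 0.35  0.09 -1.09] j [-0.187  0.217 -0.762 -0.111  0.136  2.984]
lin [-0.0292 -0.0009  0.015 ] turn [-0.0007 -0.0143  0.0001] yawx [0.755 0.015 0.655] z [ 0.655  0.014 -0.756]
```

```bash
python3 -m crank '[{"linear":[-0.01,0,0.005],"turn":[0,0,0],"grip":0.005},{"linear":[-0.012,0,0.006],"turn":[0,0,0],"grip":0.005},{"linear":[-0.007,0,0.004],"turn":[0,0,0],"grip":0.005},{"linear":[0,0,0],"turn":[0,0,0],"grip":0.005},{"linear":[-0.0095,0,-0.0082],"turn":[0,0,0],"grip":0.005},{"linear":[-0.0095,0,-0.0082],"turn":[0,0,0],"grip":0.005},{"linear":[0,0,0],"turn":[0,0,0],"grip":0.005},{"linear":[0,0,0],"turn":[0,0,0],"grip":0.005}]' 80; python3 -c "
from h import *
print(endnow())
goto(endto([.588,-.003,.070],.02,-.7),.02,-.7)
p,d=snap('side','s12')
cupfit('side',d,(255,345,195,255))
b=cv2.imread('pics/s12.png')[150:280,220:370];cv2.imwrite('pics/c12.png',cv2.resize(b,None,fx=4,fy=4,interpolation=cv2.INTER_CUBIC))
"
```

```text
time: 18.65
eef_pos: [0.6199, -0.0034, 0.0974]
tool_rot: [-0.004, 0.937, 0.009, 0.349]
force: [0.4, 0.1, -1.1]
opening: 0.0144
[ 0.56296396 -0.00454137  0.07005062]
t 18.65 pos [ 0.6199 -0.0034  0.0974] open 0.0144 F [ 0.44  0.13 -1.07] j [-0.205  0.216 -0.888 -0.233  0.147  2.97 ]
lin [ 0.0187 -0.001   0.0172] turn [-0.0005 -0.0122 -0.0002] yawx [0.757 0.015 0.654] z [ 0.653  0.014 -0.757]
cup side [ 0.598  -0.0042] r 0.043 173 zspread [0.0836 0.0866 0.0891]
```

View pics/c12.png

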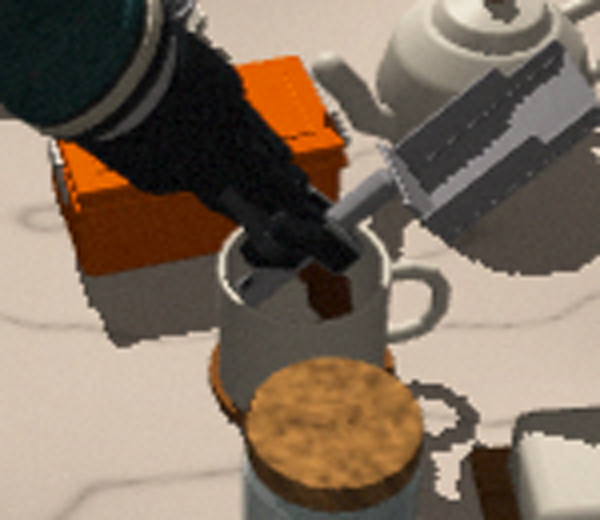

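The cup is centred again at (0.598,-0.003). Next I'll lift clear and look at the lumps.

```bash
python3 -m crank '[{"linear":[0.004,0,0.003],"turn":[0,0,0],"grip":0.005},{"linear":[0.013,0,-0.015],"turn":[0,0,0],"grip":0.005},{"linear":[0.02,0,-0.023],"turn":[0,0,0],"grip":0.005},{"linear":[0.02,0,-0.023],"turn":[0,0,0],"grip":0.005},{"linear":[0.02,0,-0.023],"turn":[0,0,0],"grip":0.005},{"linear":[0.013,0,-0.015],"turn":[0,0,0],"grip":0.005},{"linear":[0,0,0],"turn":[0,0,0],"grip":0.005},{"linear":[0,0,0],"turn":[0,0,0],"grip":0.005}]' 80; python3 -c "
from h import *
print(endnow())
goto(endto([.588,-.003,.070],.02,-.7),.02,-.7)
p,d=snap('side','s13')
cupfit('side',d,(255,345,195,255))
b=cv2.imread('pics/s13.png')[150:280,220:370];cv2.imwrite('pics/c13.png',cv2.resize(b,None,fx=4,fy=4,interpolation=cv2.INTER_CUBIC))
P=pts('side',d)
for v in range(206,234,2):
  print(v,[(u,tuple(int(k) for k in P[v,u]*1000)) for u in range(280,318,3) if p[v,u,0]>1.4*p[v,u,2]])
"
```

```text
time: 19.5
eef_pos: [0.6257, -0.0032, 0.228]
tool_rot: [-0.004, 0.937, 0.009, 0.348]
force: [0.6, 0.2, -1.6]
opening: 0.0142
[ 0.56872247 -0.00437678  0.20064656]
t 19.5 pos [ 0.6257 -0.0032  0.228 ] open 0.0142 F [ 0.55  0.16 -1.58] j [-0.202  0.036 -0.634  0.202  0.145  2.972]
lin [-0.0709 -0.0009  0.1123] turn [-0.0008 -0.0113 -0.    ] yawx [0.757 0.015 0.653] z [ 0.653  0.014 -0.757]
cup side [ 0.5977 -0.0037] r 0.0439 284 zspread [0.0837 0.0868 0.0895]
206 [(280, (590, 108, 20))]
208 [(295, (606, 34, 75)), (298, (611, 28, 79)), (301, (617, 26, 80))]
210 [(295, (603, 25, 78)), (298, (609, 20, 81)), (301, (615, 18, 82))]
212 [(295, (601, 18, 78)), (298, (607, 15, 80)), (301, (613, 13, 80))]
214 [(295, (601, 17, 74)), (298, (607, 12, 77)), (301, (613, 12, 76)), (304, (626, 31, 56))]
216 [(295, (601, 15, 70)), (298, (607, 14, 70)), (301, (613, 10, 72))]
218 [(295, (600, 13, 66)), (298, (606, 11, 67)), (301, (613, 9, 67)), (304, (621, 14, 60))]
220 [(295, (600, 13, 60)), (298, (607, 12, 59)), (301, (613, 8, 61)), (304, (620, 9, 59)), (307, (631, 22, 45))]
222 [(298, (607, 12, 53)), (301, (612, 6, 58)), (304, (619, 7, 55)), (307, (627, 10, 51))]
224 [(298, (608, 15, 44)), (301, (612, 4, 53)), (304, (619, 5, 51)), (307, (626, 4, 50))]
226 [(298, (608, 12, 41)), (301, (612, 3, 48)), (304, (619, 3, 47)), (307, (627, 6, 42))]
228 [(301, (612, 2, 43)), (304, (619, 4, 40))]
230 []
232 []
```

View pics/c13.png

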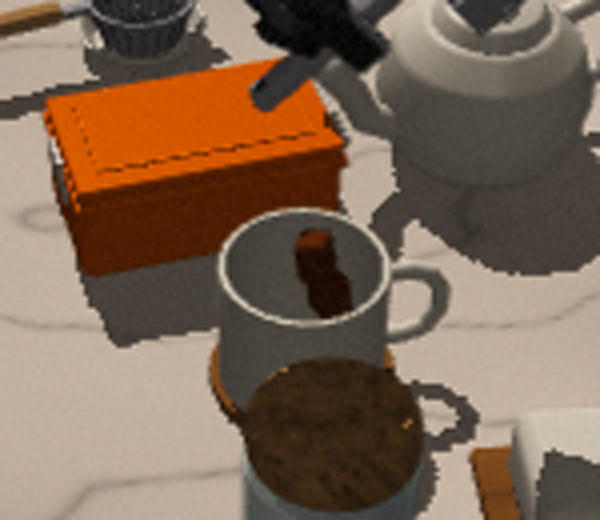

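The column is still standing at zoom (320,275). The top lump spans x 0.600–0.618, y 0.010–0.033, z 0.060–0.082, leaning on the +y wall, and the lump below supports only its +x corner. Pressing gently down on its unsupported -x corner with the bar end should tip it off.

```bash
python3 -m crank '[{"linear":[0.0011,0,-0.0049],"turn":[0,0.08,0],"grip":0.005},{"linear":[0.0011,0,-0.0049],"turn":[0,0.08,0],"grip":0.005},{"linear":[0,0,0],"turn":[0,0,0],"grip":0.005},{"linear":[0,0,0],"turn":[0,0,0],"grip":0.005}]' 80; python3 -c "
from h import *
print(endnow())
goto(endto([.598,.024,.105],.02,-.87),.02,-.87)
"
```

```text
time: 19.95
eef_pos: [0.62, -0.0034, 0.2356]
tool_rot: [-0.005, 0.907, 0.009, 0.42]
force: [0.8, -0.0, -0.5]
opening: 0.0147
[ 0.56797486 -0.00444709  0.19970415]
t 19.95 pos [ 0.62   -0.0034  0.2356] open 0.0147 F [ 0.82 -0.04 -0.5 ] j [-0.223 -0.009 -0.806 -0.079  0.185  2.983]
lin [-0.0524 -0.0278  0.0844] turn [-0.0007  0.0026 -0.0008] yawx [0.647 0.012 0.763] z [ 0.762  0.016 -0.647]
```

```bash
python3 -m crank '[{"linear":[-0.008,-0.005,0.014],"turn":[0,0,0],"grip":0.005},{"linear":[-0.012,-0.008,0.020],"turn":[0,0,0],"grip":0.005},{"linear":[-0.014,-0.008,0.021],"turn":[0,0,0],"grip":0.005},{"linear":[-0.012,-0.005,0.019],"turn":[0,0,0],"grip":0.005},{"linear":[-0.006,-0.002,0.010],"turn":[0,0,0],"grip":0.005},{"linear":[0,0,0],"turn":[0,0,0],"grip":0.005},{"linear":[0,0,0],"turn":[0,0,0],"grip":0.005}]' 80; python3 -c "
from h import *
print(endnow())
goto(endto([.598,.024,.064],.02,-.87),.02,-.87)
p,d=snap('side','s14')
b=cv2.imread('pics/s14.png')[150:280,220:370];cv2.imwrite('pics/c14.png',cv2.resize(b,None,fx=4,fy=4,interpolation=cv2.INTER_CUBIC))
"
```

```text
time: 20.65
eef_pos: [0.6514, 0.0252, 0.1432]
tool_rot: [-0.005, 0.907, 0.009, 0.422]
force: [0.2, 0.3, -1.5]
opening: 0.0142
[0.5994895  0.02419631 0.10715245]
t 20.65 pos [0.6514 0.0252 0.1432] open 0.0142 F [ 0.17  0.32 -1.48] j [-0.141  0.2   -0.926 -0.418  0.123  3.038]
lin [-0.034   0.0002  0.0267] turn [-0.0008 -0.0003 -0.0001] yawx [0.644 0.013 0.765] z [ 0.764  0.016 -0.645]
```

View pics/c14.png

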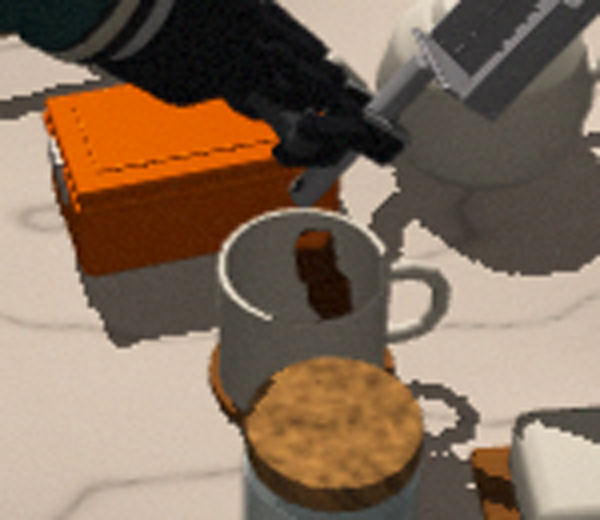

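```bash
python3 -m crank '[{"linear":[-0.0092,0,0.0077],"turn":[0,0,0],"grip":0.005},{"linear":[-0.0061,0,0.0052],"turn":[0,0,0],"grip":0.005},{"linear":[-0.0031,0,0.0026],"turn":[0,0,0],"grip":0.005},{"linear":[-0.0031,0,0.0026],"turn":[0,0,0],"grip":0.005},{"linear":[-0.0031,0,0.0026],"turn":[0,0,0],"grip":0.005},{"linear":[0,0,0],"turn":[0,0,0],"grip":0.005}]' 80; python3 -c "
from h import *
print(endnow(),ctrl.state()['force'])
p,d=snap('side','s15')
b=cv2.imread('pics/s15.png')[150:280,220:370];cv2.imwrite('pics/c15.png',cv2.resize(b,None,fx=4,fy=4,interpolation=cv2.INTER_CUBIC))
"
```

```text
time: 21.3
eef_pos: [0.6516, 0.0253, 0.1123]
tool_rot: [-0.005, 0.906, 0.009, 0.423]
force: [-3.3, 1.5, 8.6]
opening: 0.0146
[0.59986478 0.02427386 0.07614952] [-3.34271759  1.49039177  8.59712745]
```

View pics/c15.png

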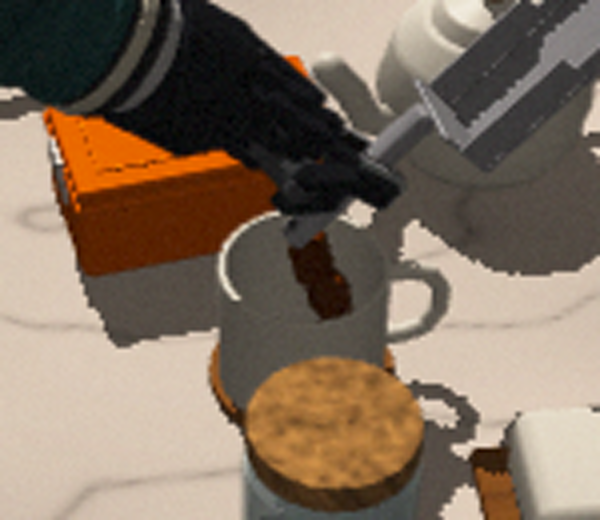

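```bash
python3 -m crank '[{"linear":[-0.0034,0,-0.0025],"turn":[0,0,0],"grip":0.005},{"linear":[-0.0034,0,-0.0025],"turn":[0,0,0],"grip":0.005},{"linear":[-0.0034,0,-0.0025],"turn":[0,0,0],"grip":0.005},{"linear":[0,0,0],"turn":[0,0,0],"grip":0.005}]' 80; python3 -c "
from h import *
print(endnow(),ctrl.state()['force'])
p,d=snap('side','s16')
b=cv2.imread('pics/s16.png')[150:280,220:370];cv2.imwrite('pics/c16.png',cv2.resize(b,None,fx=4,fy=4,interpolation=cv2.INTER_CUBIC))
"
```

```text
time: 21.75
eef_pos: [0.6377, 0.0251, 0.1077]
tool_rot: [-0.005, 0.907, 0.009, 0.422]
force: [0.1, 0.9, -1.3]
opening: 0.0143
[0.58581139 0.02402598 0.07168064] [ 0.10547869  0.92050595 -1.31878647]
```

View pics/c16.png

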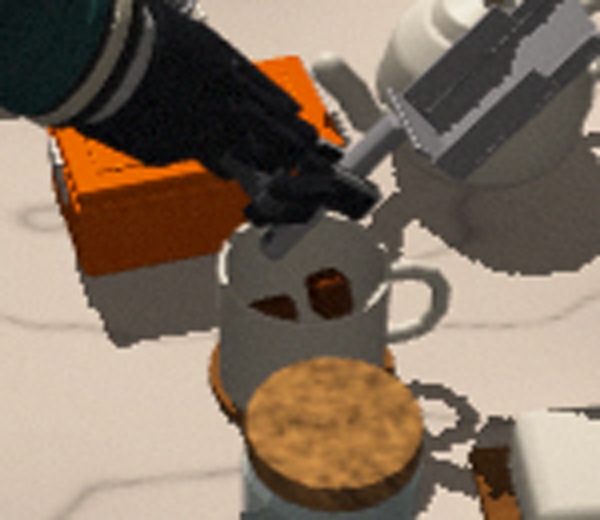

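The top lump came down: the side view now shows lumps low in the cup at (275,305) and (330,293). Lifting out, levelling and returning.

```bash
python3 -m crank '[{"linear":[0.010,0,-0.008],"turn":[0,0,0],"grip":0.005},{"linear":[0.019,0,-0.016],"turn":[0,0,0],"grip":0.005},{"linear":[0.022,0,-0.019],"turn":[0,0,0],"grip":0.005},{"linear":[0.022,0,-0.019],"turn":[0,0,0],"grip":0.005},{"linear":[0.022,0,-0.019],"turn":[0,0,0],"grip":0.005},{"linear":[0.015,0,-0.013],"turn":[0,0,0],"grip":0.005},{"linear":[0,0.01,0],"turn":[0,-0.06,0],"grip":0.005},{"linear":[0,0.02,0],"turn":[0,-0.09,0],"grip":0.005},{"linear":[0,0.025,0],"turn":[0,-0.09,0],"grip":0.005},{"linear":[0,0.025,0],"turn":[0,-0.09,0],"grip":0.005},{"linear":[0,0.025,0],"turn":[0,-0.09,0],"grip":0.005},{"linear":[0,0.025,0],"turn":[0,-0.09,0],"grip":0.005},{"linear":[0,0.025,0],"turn":[0,-0.09,0],"grip":0.005},{"linear":[0,0.025,0],"turn":[0,-0.09,0],"grip":0.005},{"linear":[0,0.025,0],"turn":[0,-0.09,0],"grip":0.005},{"linear":[-0.01,0.025,0],"turn":[0,-0.09,0],"grip":0.005},{"linear":[-0.02,0.025,0],"turn":[0,0,0],"grip":0.005},{"linear":[-0.02,0.025,0],"turn":[0,0,0],"grip":0.005},{"linear":[-0.02,0.015,0],"turn":[0,0,0],"grip":0.005},{"linear":[0,0,0],"turn":[0,0,0],"grip":0.005}]' 80; python3 -c "
from h import *
s=ctrl.state()
goto([.484,-.312,.06],.02)
p,d=snap('top','t17')
cupfit('top',d,(250,312,160,232));P=pts('top',d)
b=cv2.imread('pics/t17.png')[160:250,240:460];cv2.imwrite('pics/c17.png',cv2.resize(b,None,fx=3.6,fy=3.6,interpolation=cv2.INTER_CUBIC))
p,d=np.load('pics/t17.npz').values()
for v in range(176,216,2):
  print(v,[(u,tuple(int(k) for k in P[v,u]*1000)) for u in range(264,302,3) if p[v,u,0]>1.4*p[v,u,2] and P[v,u,2]>.014 ])
"
```

```text
time: 23.8
eef_pos: [0.5717, -0.2735, 0.2516]
tool_rot: [-0.0, 1.0, 0.009, 0.0]
force: [0.9, 1.0, -2.2]
opening: 0.0144
t 23.8 pos [ 0.5717 -0.2735  0.2516] open 0.0144 F [ 0.9   1.02 -2.22] j [-5.750e-01  4.540e-01  3.020e-01  1.418e+00  1.000e-03  2.549e+00]
lin [-0.0886  0.037   0.1915] turn [-0.0002 -0.0009 -0.0023] yawx [1.    0.018 0.001] z [ 0.001  0.    -1.   ]
cup top [ 0.597  -0.0024] r 0.0437 266 zspread [0.0839 0.0871 0.09  ]
176 []
178 []
180 []
182 []
184 []
186 []
188 [(276, (624, 12, 60))]
190 [(270, (620, 25, 55)), (273, (621, 19, 55)), (276, (621, 12, 55)), (279, (622, 6, 51)), (282, (627, 0, 36)), (285, (627, -6, 38))]
192 [(270, (616, 25, 53)), (273, (616, 19, 55)), (276, (615, 12, 59)), (279, (617, 5, 54)), (282, (623, 0, 35)), (285, (623, -7, 34))]
194 [(270, (352, -15, 968)), (273, (611, 18, 56)), (276, (611, 12, 57)), (279, (611, 5, 58)), (282, (618, 0, 36)), (285, (618, -7, 37))]
196 [(270, (608, 25, 49)), (273, (607, 18, 55)), (276, (608, 12, 53)), (279, (610, 5, 48)), (282, (613, 0, 37)), (285, (614, -7, 36))]
198 [(273, (606, 18, 42)), (279, (610, 5, 29)), (282, (611, 0, 29)), (285, (613, -7, 22))]
200 []
202 []
204 [(273, (595, 18, 33)), (276, (595, 11, 34)), (279, (595, 5, 33))]
206 [(273, (590, 18, 34)), (276, (591, 11, 31)), (279, (590, 4, 34))]
208 [(273, (586, 18, 33)), (276, (586, 11, 31)), (279, (586, 4, 35))]
210 [(273, (581, 17, 31)), (276, (582, 11, 31)), (279, (581, 4, 34))]
212 [(273, (576, 17, 33)), (276, (577, 11, 33)), (279, (576, 4, 36))]
214 [(276, (573, 10, 28)), (279, (574, 4, 26))]
```

View pics/c17.png

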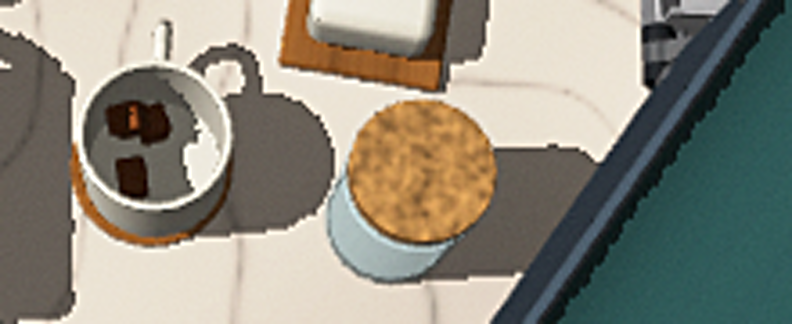

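All three lumps lie low in the cup, with the highest point at z≈0.059 (51 mm in the cup's frame). The cup is at (0.597,-0.002). Now I'll lay the scoop down, checking first that it is level in the grip.

```bash
python3 -m crank '[{"linear":[-0.015,0.006,0.015],"turn":[0,0,0],"grip":0.005},{"linear":[-0.022,0.009,0.025],"turn":[0,0,0],"grip":0.005},{"linear":[-0.022,0.009,0.03],"turn":[0,0,0],"grip":0.005},{"linear":[-0.022,0.009,0.03],"turn":[0,0,0],"grip":0.005},{"linear":[-0.008,0.004,0.03],"turn":[0,0,0],"grip":0.005},{"linear":[0,0,0.03],"turn":[0,0,0],"grip":0.005},{"linear":[0,0,0.02],"turn":[0,0,0],"grip":0.005},{"linear":[0,0,0.01],"turn":[0,0,0],"grip":0.005},{"linear":[0,0,0],"turn":[0,0,0],"grip":0.005},{"linear":[0,0,0],"turn":[0,0,0],"grip":0.005}]' 80; python3 -c "
from h import *
s=ctrl.state()
p,d=snap('wrist','w18')
P=pts('wrist',d,s)
goto([.484,-.312,.0165],.02)
S=(P[...,2]>.03)&(P[...,2]<.12)&(P[...,0]<.68)&(P[...,0]>.42)&(abs(P[...,1]+.31)<.05)
X=P[S]
for x in (.51,.52,.53,.54,.55,.56,.57,.58,.59,.6,.61):
  Y=X[abs(X[:,0]-x)<.004]
  if len(Y):print(x,Y[:,1].min().round(4),Y[:,1].max().round(4),np.percentile(Y[:,2],[5,25,50,95]).round(4))
"
```

```text
time: 24.85
eef_pos: [0.4861, -0.3102, 0.0621]
tool_rot: [-0.0, 1.0, 0.01, 0.001]
force: [0.6, -1.2, -1.3]
opening: 0.0143
t 24.9 pos [ 0.4862 -0.3104  0.0624] open 0.0143 F [-0.97 -0.63 -0.86] j [-7.100e-01  4.490e-01 -2.400e-01  8.790e-01  1.000e-03  2.411e+00]
lin [-0.0023  0.0015  0.0459] turn [ 0.0004 -0.0026  0.0007] yawx [1.    0.021 0.003] z [ 0.003 -0.    -1.   ]
0.51 -0.3176 -0.302 [0.0823 0.084  0.0846 0.0857]
0.52 -0.3177 -0.3015 [0.0814 0.0834 0.084  0.0852]
0.53 -0.3381 -0.2801 [0.0471 0.0789 0.0807 0.0843]
0.54 -0.3382 -0.2799 [0.0452 0.0458 0.0464 0.0676]
0.55 -0.3381 -0.28 [0.0445 0.0453 0.0458 0.0665]
0.56 -0.3379 -0.2797 [0.0439 0.0447 0.0452 0.0658]
0.57 -0.3377 -0.2795 [0.0433 0.0441 0.0446 0.0653]
0.58 -0.3376 -0.2794 [0.0427 0.0434 0.044  0.0647]
0.59 -0.3373 -0.2792 [0.0421 0.0429 0.0435 0.0641]
0.6 -0.3375 -0.2792 [0.0415 0.0422 0.0429 0.0635]
0.61 -0.3368 -0.2789 [0.0409 0.0417 0.0422 0.0497]
```

View pics/w18.png

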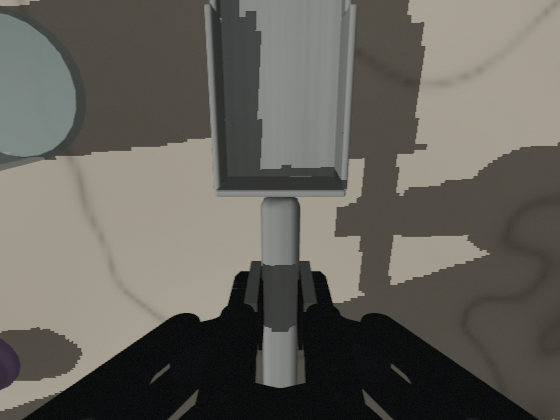

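The pan sits about 0.06 rad nose-down in the grip. I'll correct that, then lower and release.

```bash
python3 -m crank '[{"linear":[0,0,0],"turn":[0,0.058,0],"grip":0.005},{"linear":[0.001,0,0.015],"turn":[0,0,0],"grip":0.005},{"linear":[0.001,0,0.015],"turn":[0,0,0],"grip":0.005},{"linear":[0,0,0.01],"turn":[0,0,0],"grip":0.005},{"linear":[0,0,0.0045],"turn":[0,0,0],"grip":0.005},{"linear":[0,0,0],"turn":[0,0,0],"grip":0.005},{"linear":[0,0,0],"turn":[0,0,0],"grip":0.005}]' 80; python3 -c "
from h import *
s=ctrl.state()
p,d=snap('wrist','w19')
P=pts('wrist',d,s)
goto([.484,-.312,.0165],.02)
S=(P[...,2]>-.02)&(P[...,2]<.06)&(P[...,0]<.68)&(P[...,0]>.42)&(abs(P[...,1]+.31)<.02)
X=P[S]
for x in (.51,.54,.55,.56,.57,.58,.59,.6,.61):
  Y=X[abs(X[:,0]-x)<.004]
  if len(Y):print(x,np.percentile(Y[:,2],[5,25,50,95]).round(4))
"
```

```text
time: 25.6
eef_pos: [0.4903, -0.3102, 0.0176]
tool_rot: [-0.0, 0.999, 0.01, 0.03]
force: [-0.6, 0.1, -1.7]
opening: 0.0146
t 25.65 pos [ 0.4903 -0.3102  0.0177] open 0.0143 F [-0.3  -0.67 -1.94] j [-0.725  0.473 -0.347  0.707  0.041  2.397]
lin [-0.0064  0.0017  0.0008] turn [-0.0001 -0.06    0.0005] yawx [0.998 0.02  0.06 ] z [ 0.06   0.001 -0.998]
0.51 [-0.0008  0.      0.0401  0.0423]
0.54 [0.0041 0.0052 0.0219 0.0382]
0.55 [0.0036 0.0043 0.0047 0.0057]
0.56 [0.0036 0.0043 0.0047 0.0057]
0.57 [0.0036 0.0043 0.0047 0.0058]
0.58 [0.0037 0.0043 0.0047 0.0058]
0.59 [0.0036 0.0043 0.0047 0.0058]
0.6 [0.0036 0.0042 0.0047 0.0058]
0.61 [0.0035 0.0042 0.0047 0.0059]
```

```bash
python3 -m crank '[{"linear":[0,0,0.0015],"turn":[0,0,0],"grip":0.005},{"linear":[0,0,0],"turn":[0,0,0],"grip":0.005},{"linear":[0,0,0],"turn":[0,0,0],"grip":0.03},{"linear":[0,0,0],"turn":[0,0,0],"grip":0.05},{"linear":[0,0,0],"turn":[0,0,0],"grip":0.05},{"linear":[0,0,0],"turn":[0,0,0],"grip":0.05},{"linear":[0,0,-0.01],"turn":[0,0,0],"grip":0.05},{"linear":[0,0,-0.02],"turn":[0,0,0],"grip":0.05},{"linear":[0,0,-0.03],"turn":[0,-0.06,0],"grip":0.05},{"linear":[0,0,-0.04],"turn":[0,0,0],"grip":0.05},{"linear":[0,0,-0.04],"turn":[0,0,0],"grip":0.05},{"linear":[0,0,-0.03],"turn":[0,0,0],"grip":0.05},{"linear":[0,0,-0.02],"turn":[0,0,0],"grip":0.05},{"linear":[0,0,0],"turn":[0,0,0],"grip":0.05}]' 80; python3 -c "
from h import *
s=ctrl.state()
p,d=snap('wrist','w20')
P=pts('wrist',d,s)
goto([.482,.308,.25],.172)
S=(P[...,2]>-.02)&(P[...,2]<.06)&(P[...,0]<.68)&(P[...,0]>.42)&(abs(P[...,1]+.31)<.02)
X=P[S]
for x in (.46,.51,.55,.57,.6,.62):
  Y=X[abs(X[:,0]-x)<.004]
  if len(Y):print(x,np.percentile(Y[:,2],[5,25,50,95]).round(4))
"
```

```text
time: 27.05
eef_pos: [0.4874, -0.3109, 0.2089]
tool_rot: [0.001, 1.0, 0.01, 0.002]
force: [0.1, -0.2, -1.3]
opening: 0.0499
t 27.1 pos [ 0.487  -0.3105  0.207 ] open 0.05 F [-0.38 -0.42 -0.37] j [-0.709  0.36   0.03   1.239  0.     2.413]
lin [ 0.0077 -0.6184 -0.0436] turn [ 0.0012 -0.0012 -0.1516] yawx [1.    0.02  0.001] z [ 0.001 -0.001 -1.   ]
0.46 [-0.0008 -0.0001  0.0009  0.0403]
0.51 [-0.0013 -0.0002  0.0011  0.0406]
0.55 [0.0016 0.0023 0.0028 0.0041]
0.57 [0.0016 0.0023 0.0028 0.004 ]
0.6 [0.0014 0.0022 0.0027 0.004 ]
0.62 [0.0014 0.0022 0.0028 0.0039]
```

View pics/w20.png

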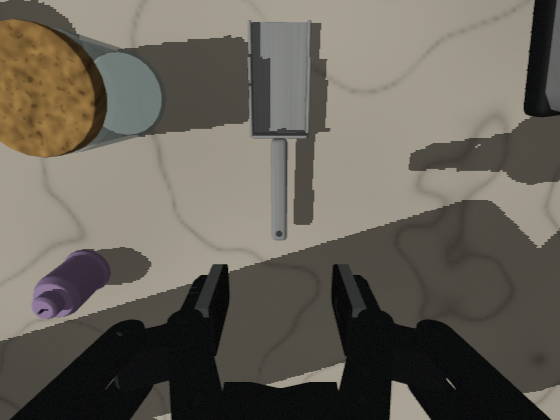

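Scoop lies flat (floor z≈0.003) and is released. The last joint needs the half-turned grasp for the strainer, so I'm turning the tool.

```bash
python3 -m crank '[{"linear":[0,0,0],"turn":[0,0,-0.149],"grip":0.06},{"linear":[0,0,0],"turn":[0,0,-0.149],"grip":0.06},{"linear":[0,0,0],"turn":[0,0,-0.149],"grip":0.06},{"linear":[0,0,0],"turn":[0,0,-0.149],"grip":0.06},{"linear":[0,0,0],"turn":[0,0,-0.149],"grip":0.06},{"linear":[0,0,0],"turn":[0,0,-0.149],"grip":0.06},{"linear":[0,0,0],"turn":[0,0,-0.149],"grip":0.06},{"linear":[0,0,0],"turn":[0,0,-0.149],"grip":0.06},{"linear":[0,0,0],"turn":[0,0,-0.149],"grip":0.06},{"linear":[0,0,0],"turn":[0,0,-0.149],"grip":0.06},{"linear":[0,0,0],"turn":[0,0,-0.149],"grip":0.06},{"linear":[0,0,0],"turn":[0,0,-0.149],"grip":0.06},{"linear":[0,0,0],"turn":[0,0,-0.149],"grip":0.06},{"linear":[0,0,0],"turn":[0,0,-0.149],"grip":0.06},{"linear":[0,0,0],"turn":[0,0,-0.149],"grip":0.06},{"linear":[0,0,0],"turn":[0,0,-0.149],"grip":0.06},{"linear":[0,0,0],"turn":[0,0,-0.149],"grip":0.06},{"linear":[0,0,0],"turn":[0,0,-0.149],"grip":0.06},{"linear":[0,0,0],"turn":[0,0,-0.149],"grip":0.06},{"linear":[0,0,0],"turn":[0,0,-0.149],"grip":0.06}]' 80; python3 -m crank '[{"linear":[0,0,0],"turn":[0,0,-0.149],"grip":0.06},{"linear":[0,0,0],"turn":[0,0,-0.149],"grip":0.06},{"linear":[0,0,0],"turn":[0,0,0],"grip":0.06}]';python3 -c "
from h import *
goto([.482,.308,.2],.172+np.pi)
"
```

```text
time: 29.1
eef_pos: [0.4862, -0.3098, 0.2045]
tool_rot: [-0.001, 0.068, 0.998, 0.001]
force: [-0.7, 0.1, 0.0]
opening: 0.0599
time: 29.4
eef_pos: [0.4862, -0.3098, 0.2046]
tool_rot: [-0.001, -0.08, 0.997, 0.001]
force: [-0.2, -0.4, -0.5]
opening: 0.0599
t 29.4 pos [ 0.4862 -0.3098  0.2046] open 0.0599 F [-0.23 -0.45 -0.48] j [-0.709  0.362  0.027  1.238  0.    -0.868]
lin [-0.0939  0.6106  0.0057] turn [ 0.0019 -0.0015 -0.0127] yawx [-0.987 -0.159  0.002] z [-0.002  0.002 -1.   ]
```

```bash
python3 -m crank '[{"linear":[-0.003,0.018,0],"turn":[0,0,-0.012],"grip":0.06},{"linear":[-0.0055,0.036,0],"turn":[0,0,0],"grip":0.06},{"linear":[-0.006,0.04,0],"turn":[0,0,0],"grip":0.06},{"linear":[-0.006,0.04,0],"turn":[0,0,0],"grip":0.06},{"linear":[-0.006,0.04,0],"turn":[0,0,0],"grip":0.06},{"linear":[-0.006,0.04,0],"turn":[0,0,0],"grip":0.06},{"linear":[-0.006,0.04,0],"turn":[0,0,0],"grip":0.06},{"linear":[-0.006,0.04,0],"turn":[0,0,0],"grip":0.06},{"linear":[-0.006,0.04,0],"turn":[0,0,0],"grip":0.06},{"linear":[-0.006,0.04,0],"turn":[0,0,0],"grip":0.06},{"linear":[-0.006,0.04,0],"turn":[0,0,0],"grip":0.06},{"linear":[-0.006,0.04,0],"turn":[0,0,0],"grip":0.06},{"linear":[-0.006,0.04,0],"turn":[0,0,0],"grip":0.06},{"linear":[-0.006,0.04,0],"turn":[0,0,0],"grip":0.06},{"linear":[-0.006,0.04,0],"turn":[0,0,0],"grip":0.06},{"linear":[-0.0055,0.036,0],"turn":[0,0,0],"grip":0.06},{"linear":[-0.0045,0.0286,0],"turn":[0,0,0],"grip":0.06},{"linear":[0,0.012,0],"turn":[0,0,0],"grip":0.06},{"linear":[0,0,0],"turn":[0,0,0],"grip":0.06},{"linear":[0,0,0],"turn":[0,0,0],"grip":0.06}]';python3 -c "
from h import *
s=ctrl.state()
p,d=snap('wrist','w21');P=pts('wrist',d,s)
goto([.482,.308,.022],.172+np.pi)
S=(P[...,2]>.03)&(P[...,2]<.06)&(P[...,0]<.6)&(P[...,0]>.39)&(abs(P[...,1]-.31)<.03)
X=P[S];print(len(X),X.min(0),X.max(0))
for x in (.42,.43,.44,.46,.48,.5,.52):
  Y=X[abs(X[:,0]-x)<.004]
  if len(Y):print(x,Y[:,1].min().round(4),Y[:,1].max().round(4),np.median(Y[:,2]).round(4))
p,d=snap('top','t21')
"
```

```text
time: 31.4
eef_pos: [0.4722, 0.3468, 0.2058]
tool_rot: [-0.0, -0.084, 0.996, 0.0]
force: [0.2, 0.8, -0.2]
opening: 0.0602
t 31.45 pos [0.4724 0.3465 0.2059] open 0.0599 F [ 0.31 -0.72  0.34] j [4.930e-01 3.770e-01 5.300e-02 1.247e+00 1.000e-03 3.260e-01]
lin [-0.0032 -0.0396  0.1839] turn [ 0.0004 -0.0008 -0.0048] yawx [-0.986 -0.166  0.001] z [-0.001  0.    -1.   ]
2172 [0.41973031 0.28754898 0.03000849] [0.59992095 0.33999334 0.04892206]
0.42 0.2932 0.3071 0.0449
0.43 0.293 0.3084 0.0461
0.44 0.2955 0.3106 0.0464
0.46 0.2985 0.3136 0.0463
0.48 0.3019 0.3172 0.0462
0.5 0.3054 0.32 0.0462
0.52 0.3073 0.3203 0.0421
```

View pics/w21.png

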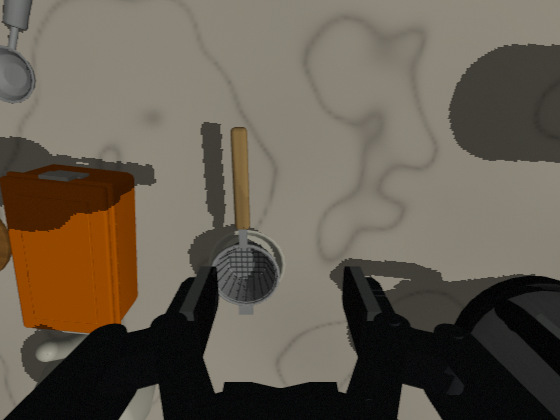

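```bash
python3 -m crank '[{"linear":[-0.001,-0.014,0.01],"turn":[0,0,0],"grip":0.06},{"linear":[-0.001,-0.016,0.03],"turn":[0,0,0],"grip":0.06},{"linear":[-0.001,-0.0085,0.035],"turn":[0,0,0],"grip":0.06},{"linear":[0,0,0.03],"turn":[0,0,0],"grip":0.06},{"linear":[0,0,0.02],"turn":[0,0,0],"grip":0.06},{"linear":[0,0,0],"turn":[0,0,0],"grip":0.06},{"linear":[0,0,0],"turn":[0,0,0],"grip":0.06}]';python3 -c "
from h import *
s=ctrl.state()
p,d=snap('wrist','w22');P=pts('wrist',d,s)
goto([.4815,.309,.021],.168+np.pi)
S=(P[...,2]>.03)&(P[...,2]<.06)&(P[...,0]<.6)&(P[...,0]>.39)&(abs(P[...,1]-.31)<.03)
X=P[S];print(len(X),X.min(0),X.max(0))
for x in (.43,.44,.45,.46):
  Y=X[abs(X[:,0]-x)<.004]
  if len(Y):print(x,Y[:,1].min().round(4),Y[:,1].max().round(4),np.median(Y[:,2]).round(4))
"
```

```text
time: 32.2
eef_pos: [0.4822, 0.3095, 0.0816]
tool_rot: [-0.0, -0.084, 0.996, 0.0]
force: [0.2, 0.1, 0.1]
opening: 0.0598
t 32.25 pos [0.4827 0.3098 0.0821] open 0.0599 F [0.48 0.25 0.39] j [ 0.428  0.428 -0.217  0.925  0.001  0.26 ]
lin [ 0.0013 -0.0007  0.0611] turn [ 0.0011  0.0009 -0.0001] yawx [-0.986 -0.167 -0.001] z [ 0.001  0.001 -1.   ]
5463 [0.41973078 0.2872003  0.03000791] [0.59998517 0.33990509 0.04839292]
0.43 0.2926 0.3084 0.0464
0.44 0.2942 0.3102 0.0462
0.45 0.2963 0.3121 0.0463
0.46 0.298 0.3132 0.0462
```

View pics/w22.png

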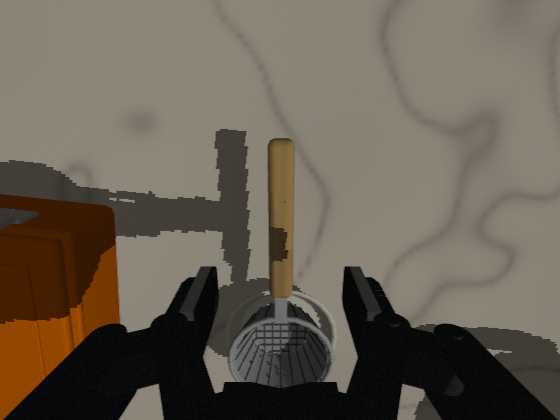

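The handle is centred between the fingers (column 281). Descending and gripping.

```bash
python3 -m crank '[{"linear":[0.001,0,0.02],"turn":[0,0,0],"grip":0.06},{"linear":[0,0,0.02],"turn":[0,0,0],"grip":0.06},{"linear":[0,0,0.015],"turn":[0,0,0],"grip":0.06},{"linear":[0,0,0.006],"turn":[0,0,0],"grip":0.06},{"linear":[0,0,0],"turn":[0,0,0],"grip":0.06},{"linear":[0,0,0],"turn":[0,0,0],"grip":0.03},{"linear":[0,0,0],"turn":[0,0,0],"grip":0.005},{"linear":[0,0,0],"turn":[0,0,0],"grip":0.005},{"linear":[0,0,0],"turn":[0,0,0],"grip":0.005},{"linear":[0,0,0],"turn":[0,0,0],"grip":0.005},{"linear":[0,0,0],"turn":[0,0,0],"grip":0.005}]' 80;python3 -c "
from h import *
goto([.4815,.309,.021],.168+np.pi)"
```

```text
time: 33.35
eef_pos: [0.4811, 0.31, 0.0201]
tool_rot: [-0.0, -0.084, 0.996, 0.0]
force: [-1.2, 1.2, 3.7]
opening: 0.0135
t 33.35 pos [0.4811 0.31   0.0201] open 0.0135 F [-1.15  1.18  3.71] j [ 0.43   0.486 -0.31   0.774  0.001  0.261]
lin [-0.0002 -0.001  -0.0009] turn [ 0.0009 -0.0002  0.0009] yawx [-0.986 -0.168  0.   ] z [-0.     0.001 -1.   ]
```

```bash
python3 -m crank '[{"linear":[0,0,-0.008],"turn":[0,0,0],"grip":0.005},{"linear":[0,0,-0.012],"turn":[0,0,0],"grip":0.005},{"linear":[0,0,-0.02],"turn":[0,0,0],"grip":0.005},{"linear":[0,0,-0.025],"turn":[0,0,0],"grip":0.005},{"linear":[0,0,-0.025],"turn":[0,0,0],"grip":0.005},{"linear":[0,0,-0.025],"turn":[0,0,0],"grip":0.005},{"linear":[0,0,-0.025],"turn":[0,0,0],"grip":0.005},{"linear":[0,0,-0.018],"turn":[0,0,0],"grip":0.005},{"linear":[0,0,-0.008],"turn":[0,0,0],"grip":0.005},{"linear":[0,0,0],"turn":[0,0,0],"grip":0.005}]' 80;python3 -c "
from h import *
s=ctrl.state()
goto([.508,-.018,.19],.168+np.pi)
p,d=snap('wrist','w23');P=pts('wrist',d,s)
snap('side','s23')
S=(P[...,2]>.15)&(P[...,2]<.24)&(P[...,0]<.6)&(P[...,0]>.39)&(abs(P[...,1]-.31)<.03)
X=P[S]
for x in (.42,.425,.43,.44,.45,.46):
  Y=X[abs(X[:,0]-x)<.004]
  if len(Y):print(x,Y[:,1].min().round(4),Y[:,1].max().round(4),np.median(Y[:,2]).round(4))
a=cv2.imread('pics/w23.png');b=cv2.imread('pics/s23.png')[50:260,140:420];cv2.imwrite('pics/c23.png',np.hstack([cv2.resize(a,(400,300)),cv2.resize(b,(400,300))]))
"
```

```text
time: 34.35
eef_pos: [0.4814, 0.31, 0.187]
tool_rot: [0.001, -0.084, 0.996, 0.001]
force: [-0.3, 0.4, -1.2]
opening: 0.0135
t 34.35 pos [0.4814 0.31   0.187 ] open 0.0135 F [-0.34  0.38 -1.16] j [ 4.290e-01  3.590e-01 -2.600e-02  1.184e+00  1.000e-03  2.610e-01]
lin [ 0.0289 -0.3278 -0.0034] turn [0.0012 0.0012 0.0008] yawx [-0.986 -0.168 -0.001] z [ 0.001  0.001 -1.   ]
0.42 0.293 0.307 0.2114
0.425 0.2925 0.308 0.2123
0.43 0.2927 0.309 0.2126
0.44 0.2947 0.3104 0.2126
0.45 0.2962 0.3122 0.2126
0.46 0.2981 0.34 0.2127
```

View pics/c23.png

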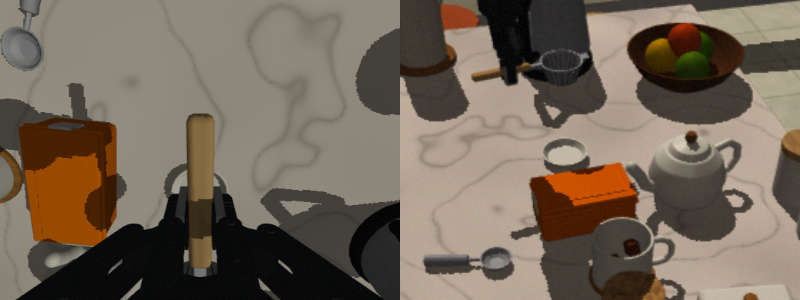

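The strainer is held level (handle top at z 0.2126 along its length) and the dish stayed put at crop (566,152). Carrying it over the lunchbox to the cup.

```bash
python3 -m crank '[{"linear":[0.001,-0.008,0],"turn":[0,0,0],"grip":0.005},{"linear":[0.002,-0.018,0],"turn":[0,0,0],"grip":0.005},{"linear":[0.002,-0.025,0],"turn":[0,0,0],"grip":0.005},{"linear":[0.002,-0.025,0],"turn":[0,0,0],"grip":0.005},{"linear":[0.002,-0.025,0],"turn":[0,0,0],"grip":0.005},{"linear":[0.002,-0.025,0],"turn":[0,0,0],"grip":0.005},{"linear":[0.002,-0.025,0],"turn":[0,0,0],"grip":0.005},{"linear":[0.002,-0.025,0],"turn":[0,0,0],"grip":0.005},{"linear":[0.002,-0.025,0],"turn":[0,0,0],"grip":0.005},{"linear":[0.002,-0.025,0],"turn":[0,0,0],"grip":0.005},{"linear":[0.002,-0.025,0],"turn":[0,0,0],"grip":0.005},{"linear":[0.002,-0.025,0],"turn":[0,0,0],"grip":0.005},{"linear":[0.002,-0.025,0],"turn":[0,0,0],"grip":0.005},{"linear":[0.002,-0.018,0],"turn":[0,0,0],"grip":0.005},{"linear":[0.002,-0.008,0],"turn":[0,0,0],"grip":0.005},{"linear":[0,0,0],"turn":[0,0,0],"grip":0.005},{"linear":[0,0,0],"turn":[0,0,0],"grip":0.005}]' 80;python3 -c "
from h import *
s=ctrl.state()
goto([.507,-.0185,.1185],.168+np.pi)
p,d=snap('side','s24')
b=cv2.imread('pics/s24.png')[90:300,180:460];cv2.imwrite('pics/c24.png',cv2.resize(b,(800,600)))
cupfit('side',d,(255,345,205,255))
"
```

```text
time: 36.15
eef_pos: [0.5071, -0.017, 0.1854]
tool_rot: [-0.001, -0.084, 0.996, 0.001]
force: [-0.7, -0.3, -0.4]
opening: 0.0134
t 36.15 pos [ 0.5071 -0.017   0.1854] open 0.0134 F [-0.66 -0.27 -0.36] j [-1.95e-01  2.53e-01 -1.89e-01  1.13e+00  1.00e-03 -3.63e-01]
lin [ 0.0003 -0.0015  0.0669] turn [ 0.0011 -0.001   0.0008] yawx [-0.986 -0.168  0.001] z [-0.001  0.001 -1.   ]
cup side [ 0.5974 -0.0039] r 0.0436 234 zspread [0.0835 0.0871 0.0896]
```

View pics/c24.png

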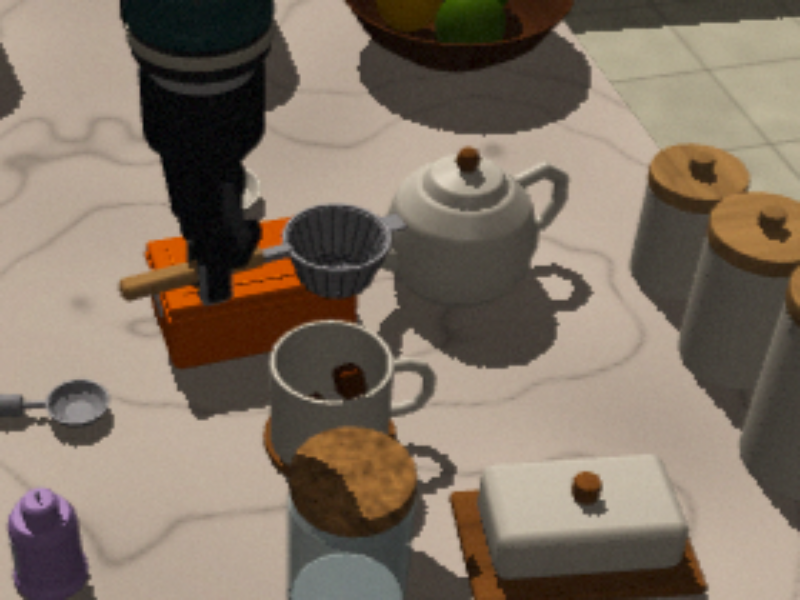

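The side view shows the basket rim at (337,235), above the cup mouth at (332,358). I'll check the basket centre by a circle fit.

```bash
cat >> h.py <<'E'
def strfit(n,d,zr,c=(.597,-.003)):
    P=pts(n,d)
    X=P[(P[...,2]>zr[0])&(P[...,2]<zr[1])&(np.hypot(P[...,0]-c[0],P[...,1]-c[1])<.045)&(d>0)]
    z0=np.percentile(X[:,2],90)
    X=X[abs(X[:,2]-z0)<.005]
    for _ in range(4):
        A=np.c_[2*X[:,:2],np.ones(len(X))];s=np.linalg.lstsq(A,(X[:,:2]**2).sum(1),rcond=None)[0]
        r=np.sqrt(s[2]+s[0]**2+s[1]**2);e=np.hypot(*(X[:,:2]-s[:2]).T)-r
        X=X[abs(e)<.004]
    A=np.c_[X[:,:2],np.ones(len(X))];pl=np.linalg.lstsq(A,X[:,2],rcond=None)[0]
    print('str',n,s[:2].round(4),'r',r.round(4),len(X),'z',np.percentile(X[:,2],[5,50,95]).round(4),'slope',pl[:2].round(3))
E
python3 -c "
from h import *
d=np.load('pics/s24.npz')['d'];strfit('side',d,(.18,.225))
p,d=snap('top','t24');strfit('top',d,(.18,.225))
cv2.imwrite('pics/c25.png',cv2.resize(cv2.imread('pics/t24.png')[130:330,180:460],(800,571)))
"
```

```text
str side [ 0.5977 -0.0036] r 0.0351 258 z [0.2005 0.2036 0.2059] slope [-0.011 -0.01 ]Traceback (most recent call last):
  File "<string>", line 4, in <module>
    p,d=snap('top','t24');strfit('top',d,(.18,.225))
                          ~~~~~~^^^^^^^^^^^^^^^^^^^^
  File "h.py", line 38, in strfit
    z0=np.percentile(X[:,2],90)
    return _quantile_unchecked(
        a, q, axis, out, overwrite_input, method, keepdims, weights)
    return _ureduce(a,
                    func=_quantile_ureduce_func,
    ...<5 lines>...
                    overwrite_input=overwrite_input,
                    method=method)
    r = func(a, **kwargs)
    result = _quantile(arr,
                       quantiles=q,
    ...<2 lines>...
                       out=out,
                       weights=wgt)
    slices_having_nans = np.isnan(arr[-1, ...])
                                  ~~~^^^^^^^^^
IndexError: index -1 is out of bounds for axis 0 with size 0
```

Basket centre and cup centre agree within 1 mm in the same camera, and the tilt is about 0.01 rad. The top camera is blocked by the arm. Lowering to about 15 mm above the rim.

```bash
python3 -m crank '[{"linear":[0,0,0.008],"turn":[0,0,0],"grip":0.005},{"linear":[0,0,0.014],"turn":[0,0,0],"grip":0.005},{"linear":[0,0,0.016],"turn":[0,0,0],"grip":0.005},{"linear":[0,0,0.014],"turn":[0,0,0],"grip":0.005},{"linear":[0,0,0.010],"turn":[0,0,0],"grip":0.005},{"linear":[0,0,0.004],"turn":[0,0,0],"grip":0.005},{"linear":[0,0,0],"turn":[0,0,0],"grip":0.005},{"linear":[0,0,0],"turn":[0,0,0],"grip":0.005},{"linear":[0,0,0],"turn":[0,0,0],"grip":0.005},{"linear":[0,0,0],"turn":[0,0,0],"grip":0.005}]' 80;python3 -c "
from h import *
goto([.507,-.0185,.119],.168+np.pi)
p,d=snap('side','s26')
strfit('side',d,(.12,.16));cupfit('side',d,(255,345,210,255))
cv2.imwrite('pics/c26.png',cv2.resize(cv2.imread('pics/s26.png')[130:330,180:460],(800,571)))
P=pts('side',d);X=P[330:400,240:370];m=(X[...,1]<-.26)&(abs(X[...,2])<.06)&(X[...,2]>.008);print('scoop',X[m].min(0),X[m].max(0))
"
```

```text
time: 37.25
eef_pos: [0.5077, -0.0174, 0.1201]
tool_rot: [0.0, -0.084, 0.996, 0.0]
force: [0.0, 0.3, -0.7]
opening: 0.0135
t 37.25 pos [ 0.5077 -0.0174  0.1201] open 0.0135 F [ 0.01  0.26 -0.7 ] j [-0.195  0.296 -0.316  0.959  0.001 -0.364]
lin [ 0.0009 -0.0009  0.0011] turn [0.0004 0.0002 0.0008] yawx [-0.986 -0.168 -0.   ] z [ 0.  0. -1.]
str side [ 0.5984 -0.0037] r 0.0354 231 z [0.1354 0.1384 0.1411] slope [-0.006 -0.012]
cup side [ 0.5976 -0.004 ] r 0.0435 181 zspread [0.0834 0.0866 0.0893]
scoop [ 0.4302368  -0.33964343  0.00802499] [ 0.63990479 -0.2785963   0.04378685]
```

View pics/c26.png

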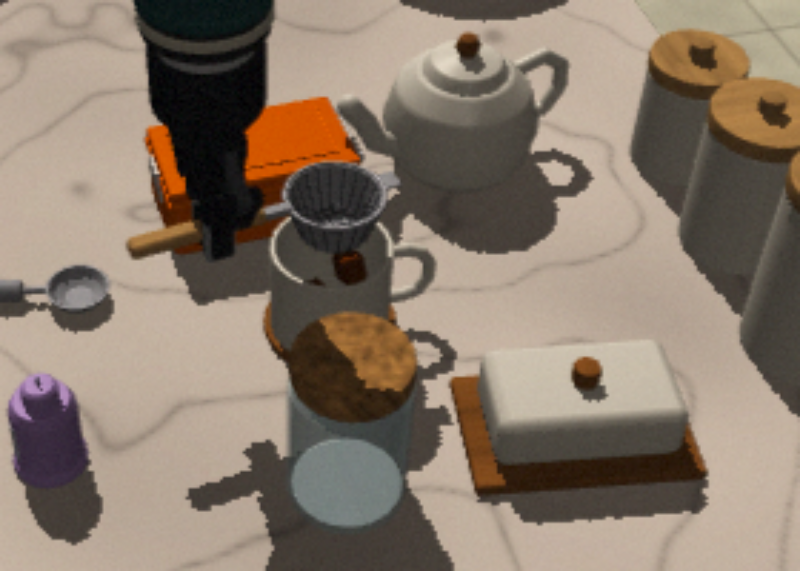

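The strainer is centred within 1 mm, about 16 mm above the rim and level, and the cup is upright at its coaster's centre. Handing in.

```bash
python3 -c "
from plant import ctrl
print(ctrl.finish_job())"
```

```text
the job is handed in; nothing more can be done
None
```

I handed the job in at about 37 s of the 72 s. The sugar is in the cup, the scoop is back flat on the marble, and the strainer is held over the cup. The hand-in gives no verdict.

**Sugar:** All three lumps slid into the cup but stacked up against its far wall, with the top one at about the 60 mm height limit. I knocked the stack down with the end of the scoop's handle. My first push slid the cup about 20 mm on its coaster, so I pulled it back with the same handle, then pressed the top lump off the stack. The highest sugar is now about 51 mm up inside the cup.

**Last checks:**

| Check | Result |
|---|---|
| Strainer centring | basket (0.598, -0.004) against cup (0.598, -0.004), within 1 mm |
| Strainer height | underside about 16 mm above the rim |
| Strainer tilt | about 0.01 rad |
| Cup | upright, within about 4 mm of its first place on the coaster |
| Scoop | flat and let go: pan floor at z ≈ 0.003 m after release |

The side view shows the lunchbox flap shut and the jar, teapot, butter dish, dispenser and spoon where they were. The drip dish looked unmoved after I lifted the strainer out. I judged these by eye and did not measure them again.

No check disagreed, but the arm blocked the top camera at the end. The final strainer check therefore rests on the side camera alone.

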